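# Refill the copper-foil stand

## Robot

A 6-joint arm with a two-finger parallel gripper is mounted at the origin on a cart in front of the work surface, level with it; the furniture and walls round the work are solid. World frame = base frame: x ahead of the robot, y to its left, z up, the work surface at z = 0. Lengths are in m, angles in rad, forces in N, time in s.
With the tool pointing down it reaches from about 0.25 to 0.775 m from the base axis. Payload 4 kg.
Tool frame: the origin (TCP) lies between the finger pads; the fingertips stand 11 mm ahead of it and the grasp point (between the pads) lies 8 mm behind it; z points along the fingers, y is the direction in which the jaws open and shut (so a half turn about z gives the same grasp; the last joint's range is limited). The gripper opens to 94 mm and grips with 3 to 60 N. Pads are 16 mm wide; open, the fingers measure 119 mm over their backs; the gripper's body (75 mm by 177 mm) begins 78 mm behind the grasp point.
Start: joints at [-1.296, 0.087, 1.371, -0, 1.684, -0.103], TCP at [0.203, -0.511, 0.217] pointing down, gripper open.
Joint ranges: [-3.1, 3.1], [-0.76, 2.03], [0.27, 2.55], [-1.08, 4.22], [0.17, 2.65], [-2.57, 2.57]. Speed limits (rad/s): [2.79, 2.79, 3.14, 3.14, 3.14, 3.14].

## Interface

Orientations are given as [roll, pitch, yaw] about the fixed x, y, z axes, in that order (R = Rz(yaw) Ry(pitch) Rx(roll)).
In Python, from bench import get_obs, cams, ticket gives the robot as it stands. The module is installed in compiled form; this text tells all that it offers.
- The arm moves only by the shell command python3 -m crank 'ROWS'. ROWS is JSON, a list of rows, each an object of numbers: "tx", "ty", "tz": the shift along the tool's x, y, z in cm; "twist": the turn about the tool's z in degrees; "grip": the opening, from 0 (shut) to 1 (fully open). In form: [{"tx": .., "ty": .., "tz": .., "twist": .., "grip": ..}, ...]. A call has 1 to 12 rows; each row shifts and turns the commanded pose from where the row before left it, along the tool's axes as they then stand; what a row does not reach is not made up. A row lasts 1/8 s, in which the tool goes at most 62.5 mm and 10.7 degrees, less where a joint would pass 70% of its speed; a pose out of reach is approached as far as the arm can. A call is refused whole if a number of a shift passes 6.25 or a number of a turn 10.7, either way. A call with a gripper value outside its range is refused whole. The fingers move at their own pace and stop on an object; the grip force is fixed at half the most. Time passes only in rows, so rows that do not move let the fingers close. It gives the time, the measured TCP pose, the force and the opening at its end, in the units of the state.
- get_obs(): the state, without advancing time (a new reading comes with each control period).
- cams.snapshot(name): name is "scene" or "top"; returns a dict with "frame" (400x640x3 uint8, red, green, blue), "intrinsics" (3x3 intrinsics, pixels), "dist" ([k1, k2, p1, p2, k3] as OpenCV has them; the pictures are not rectified), "R" (3x3) and "t" (3): a world point X has camera coordinates R X + t. Camera axes: x right, y down, z forward; pixel columns grow to the right and rows downward; lengths in m; the calibration is good to about 2 mm. A picture is of the moment at which its call begins. There is no depth.
- ticket.close_job(): hands the job in, once; it reports no verdict.
Trained networks look in a picture, given as the dict that the camera call returned (one of the last four; its "shot" number tells which), for a name from the list of things; names that differ only in an ending like _2 or _b are one class to them, and where a whole thing is asked for, a point or a joint stands for the part that bears it (a point fixed in the world has none). Each returns a list of dicts, best first, with "conf" (0 to 1); they miss things now and then, are a little off and sometimes report something else, mostly with a low value. They report only what shows in the picture. A call takes as long as a camera call. They do not tell look-alikes from the thing itself.
- cams.outline_of(picture, query): "region" (400x640 bool, what is visible of it) and "centre" ([column, row] in pixels, amid what is visible of it).
The state is a dict: "time": time; "joint_positions": joint angles; "qvel": joint speeds; "joint_torque": joint torques, N m; "tool_pos": TCP position; "ee_rot": TCP orientation; "wrist_force": force on the tool from outside, world axes, zero at the start; "wrist_torque": the same for the moment, N m; "width": finger opening in m.
Only numpy, scipy, OpenCV 4.12 (cv2) and the standard library are available. Lean on these libraries where they do the work, as an engineer would, in place of code of your own. Each camera call takes 0.05 s, during which the arm holds its last target.

## Task

Refill the copper-foil stand: tip the L-shaped stand over backwards about its heel so that it lies on its back with its three dowels pointing up, lift every empty cardboard core off them and lay it in the grey tray, and slip every roll of foil on the bench over the three dowels. Then tip the loaded stand forward again so that it stands on its foot with all the rolls still on it. Lower it gently both ways, never letting it drop, and leave the round tin and the oil bottle where they are.

Things in the scene. Friction and masses are not known exactly. Their poses are not given: they have to be found in the camera images.
- stand: foil stand, 0.5 kg: an L of 12 mm plywood, 114 mm wide. Origin: middle of its heel edge (outer corner line of foot and back), about which it tips. Axes while it stands: y along the heel edge, z up, x backwards, within 0.25 rad of world x. Foot 110 mm long towards -x; back 142 mm long, leaning 8 degrees to +x. Tipped back 82 degrees (z axis 1.43 rad from vertical) it lies on its back, foot up
- handle (a point): middle of the stand's handle, a round 12 mm dowel parallel to the heel edge, free over 84 mm between two side arms; 187 mm up the back from the heel, 14 mm in front of its rear face, axis 45 mm beyond the board's top edge. About 187 mm high when the stand stands, 14 mm when it lies on its back. The stand can turn about it within a grip across it
- hub (a point): centre of the three-dowel hub on the front face of the back, 80 mm up from the heel. z out along the dowels, x up the back to the handle. Three round-ended 10 mm dowels, 48 mm long, axes 30.5 mm from the centre at +60, -60 and 180 degrees from x about z (71 mm across, for 76 mm rings); the gap towards the handle takes a finger inside a ring. Face 12 mm above the bench when the stand lies
- hub_tip (a point): point on the hub's axis level with the dowels' ends, 48 mm out from hub; 60 mm above the bench when the stand lies on its back
- core_1_mid (a point): centre of an empty core, a plain cardboard ring of 92 mm outside and 76 mm inside diameter, 12 mm thick, 30 g, half-way through its thickness; z axis: the ring's axis. It hangs on the stand's dowels at the start, next to the board; one of the two cores may be absent
- core_2_mid (a point): centre of an empty core, a plain cardboard ring of 92 mm outside and 76 mm inside diameter, 12 mm thick, 30 g, half-way through its thickness; z axis: the ring's axis. It hangs on the stand's dowels at the start, outside the place of core_1; one of the two cores may be absent
- tray: open grey tray 150 x 150 mm, 32 mm high, walls and floor 4 to 5 mm, fixed to the bench; origin under its centre, sides along its x and y
- roll_1_mid (a point): roll of copper foil, a flat ring of 107 mm outside and 76 mm inside diameter, 6 mm thick; this point is its centre, half-way through its thickness, and its z axis is the ring's axis. It starts flat on the bench, and may be absent
- roll_2_mid (a point): roll of copper foil, a flat ring of 97 mm outside and 76 mm inside diameter, 8 mm thick; this point is its centre, half-way through its thickness, and its z axis is the ring's axis. It starts flat on the bench, and may be absent
- roll_3_mid (a point): roll of copper foil, a flat ring of 92 mm outside and 76 mm inside diameter, 9 mm thick; this point is its centre, half-way through its thickness, and its z axis is the ring's axis. It starts flat on the bench, and may be absent
- roll_4_mid (a point): roll of copper foil, a flat ring of 97 mm outside and 76 mm inside diameter, 8 mm thick; this point is its centre, half-way through its thickness, and its z axis is the ring's axis. It starts flat on the bench, and may be absent
- pin_tin: round brass-coloured tin with a lid, 62 mm across, 24 mm high, a bystander at the right rear; origin under its centre
- brush_jar: rinsing jar of glass with a brush in it, fixed, 61 mm across, 71 mm high, left of the oil bottle; origin under its centre
- cutter_oil: small oil bottle with a red cap, 35 mm across, 73 mm high, a bystander behind the rolls; origin under its centre
Mind the look-alikes: they are no part of the job. Leave any red look-alike of the part that bears roll_1_mid alone.

How it is judged:
By the outcome, as a careful person would: the job done as asked, in the order asked, and still so for the second after the job is handed in, with the robot touching nothing.
Of core_1, core_2 only 1 to 2 are there at a start; the rules pass over those that are not, and their reading is None.
Of roll_1, roll_2, roll_3, roll_4 only 3 to 4 are there at a start; the rules pass over those that are not, and their reading is None.
At some moment in a run one of roll_1, roll_2, roll_3, roll_4 may be knocked a few centimetres aside while the robot is not near it.
It also fails if it takes over 210 s, if anything falls off the work surface, if the arm or the gripper's body presses on something with over 40 N, if the wrist force passes 120 N, or if a joint passes its speed limit or range.

## Working session

There is one attempt and no reset: what is moved stays moved. The work goes in short steps, Python scripts to look and compute and a shell command to move; the robot and the scene stay as the last step left them, time stands still between calls to the robot, and variables do not carry over. Pictures are saved under pics/ and viewed, and the job is handed in when it is done.

```bash
mkdir -p pics; ls; cat > h.py <<'E'
import numpy as np, cv2
from bench import get_obs, cams, ticket
def ray(p,px):
    K=np.array(p['intrinsics']);d=np.array(p['dist']);R=np.array(p['R']);t=np.array(p['t'])
    u=cv2.undistortPoints(np.array([[px]],float),K,d)[0,0]
    v=R.T@np.array([u[0],u[1],1.]);return -R.T@t, v/np.linalg.norm(v)
def atz(p,px,z):
    c,v=ray(p,px);return c+v*(z-c[2])/v[2]
def proj(p,X):
    X=np.atleast_2d(np.array(X,float))
    return cv2.projectPoints(X,cv2.Rodrigues(np.array(p['R']))[0],np.array(p['t'],float),np.array(p['intrinsics']),np.array(p['dist']))[0][:,0]
def save(p,n,crop=None,s=1):
    f=p['frame'][:,:,::-1]
    if crop: a,b,c,d=crop; f=f[b:d,a:c]
    cv2.imwrite('pics/'+n,cv2.resize(f,None,fx=s,fy=s,interpolation=cv2.INTER_CUBIC))
E
python3 - <<'E'
from h import *
for n in('scene','top'):
    p=cams.snapshot(n); save(p,n+'0.png',s=1.25)
    print(n,np.round(-np.array(p['R']).T@p['t'],3)); print(np.round(p['R'],2))
    for q in('stand','handle','hub_tip','core_1_mid','tray','roll_1_mid','roll_2_mid','roll_3_mid','pin_tin','brush_jar','cutter_oil'):
        r=cams.outline_of(p,q)
        print(q,[(round(x['conf'],2),np.round(x['centre']).tolist(),int(x['region'].sum()),np.round(atz(p,x['centre'],0.0),3)[:2].tolist()) for x in r])
print(get_obs())
E
```

```text
pics
scene [-0.465  0.877  0.848]
[[-0.45 -0.89  0.02]
 [-0.49  0.23 -0.84]
 [ 0.75 -0.38 -0.54]]
stand [(0.81, [424.0, 212.0], 2352, [0.47, 0.017]), (0.49, [310.0, 253.0], 2770, [0.448, 0.422])]
handle [(0.82, [427.0, 218.0], 2118, [0.442, 0.03])]
hub_tip [(0.69, [426.0, 210.0], 2429, [0.476, 0.007])]
core_1_mid [(0.45, [425.0, 206.0], 170, [0.497, -0.007])]
tray [(0.61, [311.0, 255.0], 2674, [0.439, 0.422])]
roll_1_mid [(0.74, [297.0, 218.0], 282, [0.612, 0.383])]
roll_2_mid [(0.71, [383.0, 245.0], 309, [0.388, 0.222])]
roll_3_mid [(0.69, [342.0, 212.0], 127, [0.581, 0.247]), (0.37, [428.0, 214.0], 2180, [0.459, 0.011])]
pin_tin [(0.59, [375.0, 171.0], 203, [0.753, 0.018])]
brush_jar [(0.94, [269.0, 212.0], 482, [0.676, 0.45]), (0.63, [334.0, 212.0], 222, [0.591, 0.268])]
cutter_oil [(0.79, [316.0, 183.0], 188, [0.769, 0.242])]
top [0.373 0.372 1.505]
[[ 0.01 -1.    0.01]
 [-0.99 -0.01 -0.12]
 [ 0.12 -0.   -0.99]]
stand [(0.56, [402.0, 243.0], 928, [0.375, 0.057])]
handle [(0.74, [401.0, 241.0], 866, [0.382, 0.059])]
hub_tip [(0.89, [399.0, 241.0], 984, [0.381, 0.068])]
core_1_mid 
[... 563 characters left out ...]
255])]
{'time': 1.2, 'joint_positions': array([-1.29611409e+00,  8.72159722e-02,  1.37066631e+00, -4.88037354e-06,
        1.68359415e+00, -1.03090480e-01]), 'qvel': array([ 1.61493011e-03, -2.32987894e-04,  7.52963055e-04,  1.42155085e-03,
        6.65664780e-05, -3.93700976e-04]), 'joint_torque': array([ 3.03691304e-04, -3.40041125e+01, -3.02601314e+01,  7.18556461e-02,
        2.37323059e-02, -2.00141898e-05]), 'tool_pos': array([ 0.2028762 , -0.51125108,  0.21651425]), 'ee_rot': array([3.14147755e+00, 1.67835749e-05, 3.77772167e-01]), 'wrist_force': array([ 0.3155377 , -0.17205858,  0.2190557 ]), 'wrist_torque': array([-0.0359193 , -0.00639202, -0.01743517]), 'width': 0.0939046202522831}
```

View pics/scene0.png

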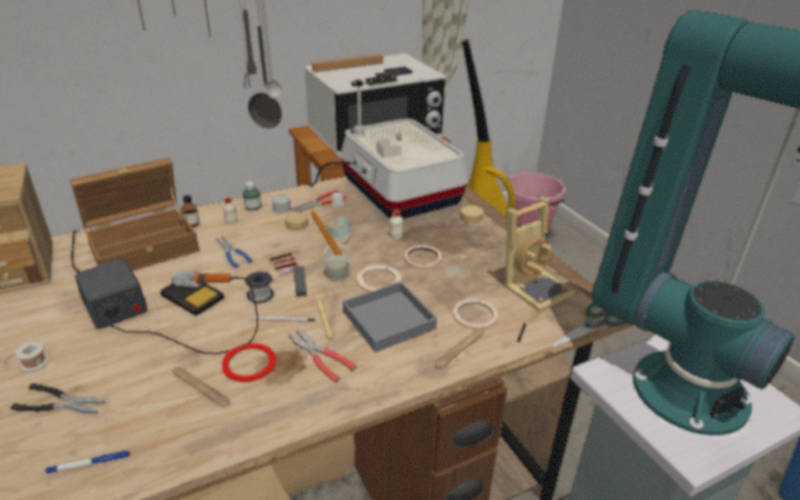

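View pics/top0.png

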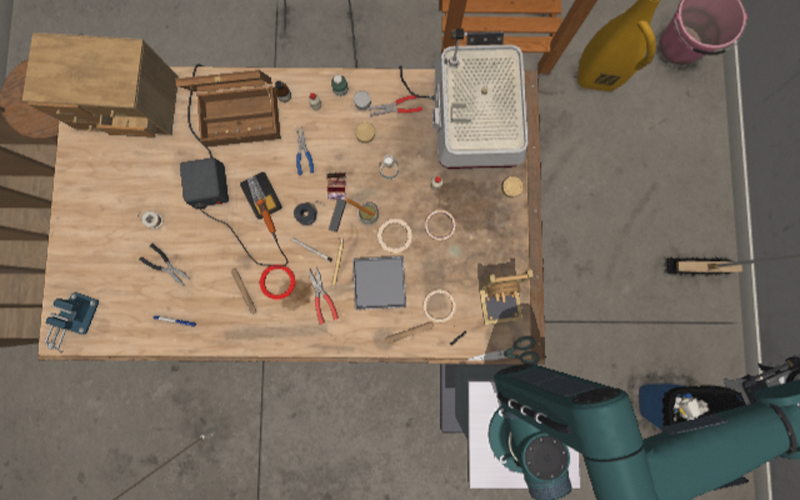

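```bash
python3 - <<'E'
from h import *
p=cams.snapshot('top'); save(p,'t1.png',(280,140,440,280),5)
q=cams.snapshot('scene'); save(q,'s1.png',(270,140,470,290),4)
print(p['intrinsics'],q['intrinsics'],p['dist'],q['dist'])
E
```

```text
[[399.52945225   0.         319.61658578]
 [  0.         399.52945225 195.00157949]
 [  0.           0.           1.        ]] [[482.06546537   0.         315.26333781]
 [  0.         482.06546537 195.09334784]
 [  0.           0.           1.        ]] [0.00070734 0.         0.         0.         0.        ] [-0.00726936  0.          0.          0.          0.        ]
```

View pics/t1.png

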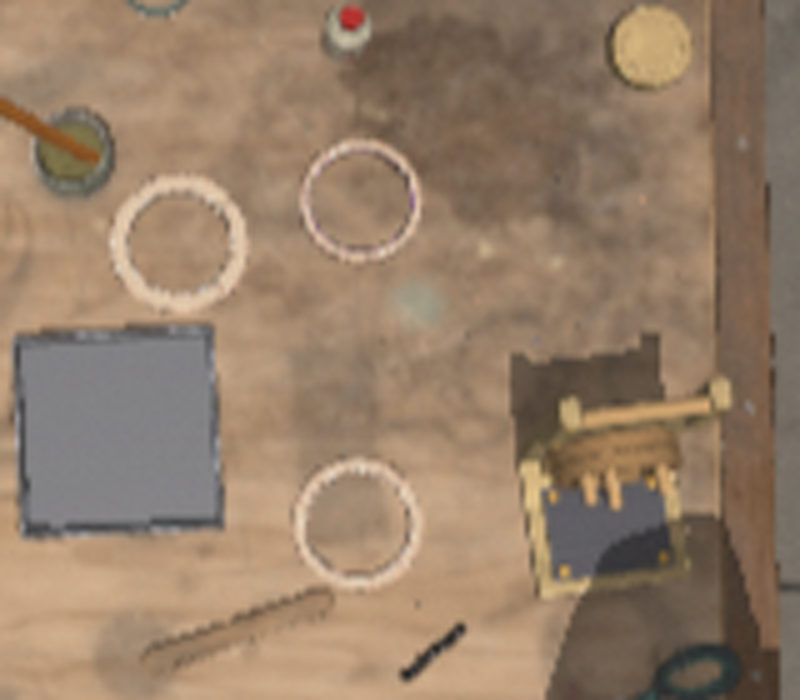

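View pics/s1.png

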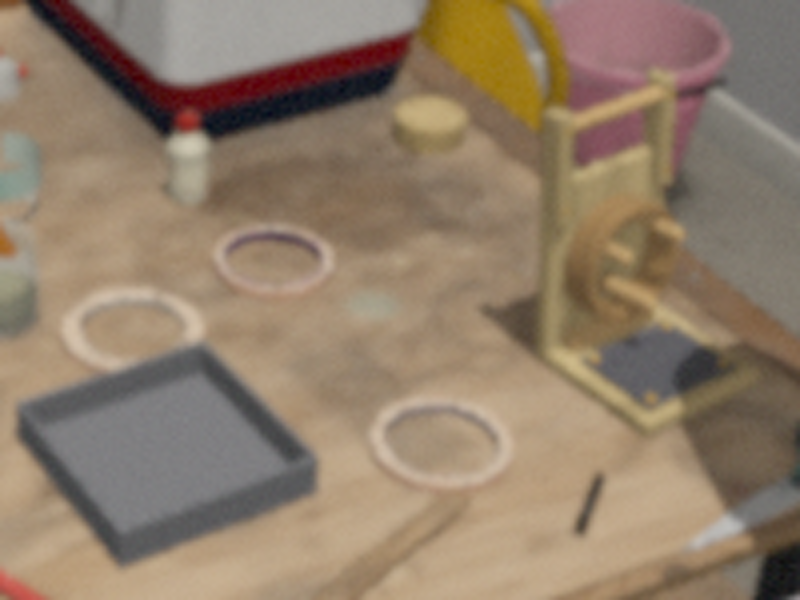

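```bash
python3 - <<'E'
from h import *
p=cams.snapshot('top'); save(p,'t2.png',(375,205,440,265),10)
q=cams.snapshot('scene'); save(q,'s2.png',(395,150,475,255),6)
E
```

```text
(no output)
```

View pics/t2.png

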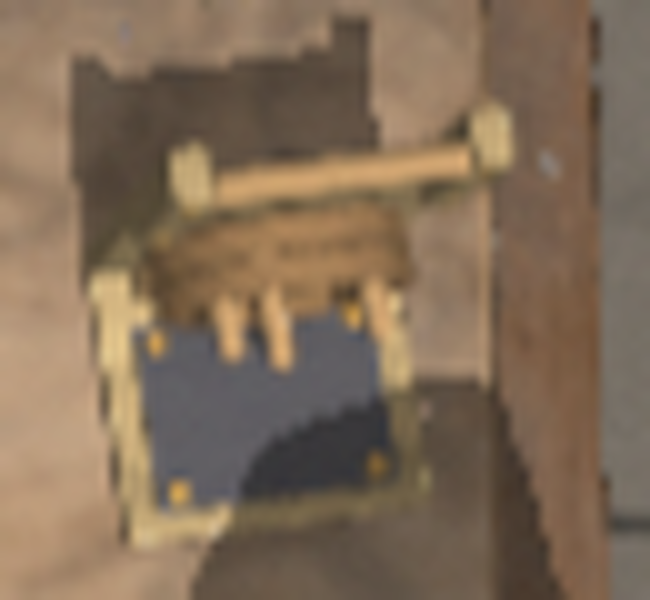

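View pics/s2.png

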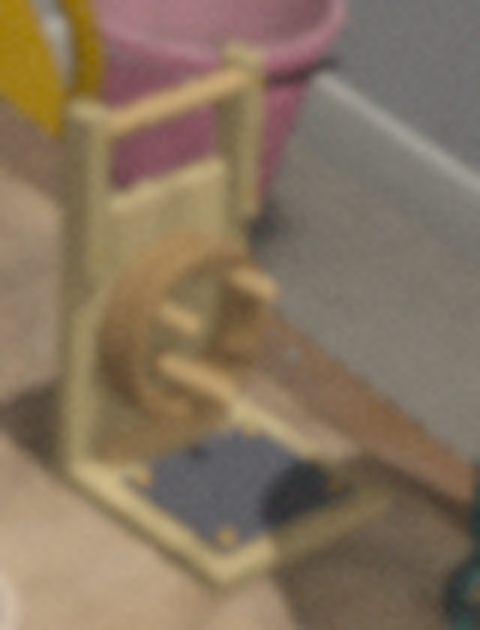

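```bash
cat > stand.py <<'E'
from h import *
from scipy.optimize import least_squares
c8,s8=np.cos(np.radians(8)),np.sin(np.radians(8))
def bk(u,y,n): # along back, y, front normal (stand frame, standing)
    return [u*s8-n*c8,y,u*c8+n*s8]
def world(P,x,y,yaw,tip=0,z=0):
    P=np.atleast_2d(np.array(P,float))
    c,s=np.cos(tip),np.sin(tip)
    P=np.c_[P[:,0]*c+P[:,2]*s,P[:,1],-P[:,0]*s+P[:,2]*c]
    c,s=np.cos(yaw),np.sin(yaw)
    return np.c_[x+P[:,0]*c-P[:,1]*s,y+P[:,0]*s+P[:,1]*c,P[:,2]+z]
E
python3 - <<'E'
from stand import *
p=cams.snapshot('top');q=cams.snapshot('scene')
T=[((212,188),bk(.187,.042,.014)),((470,162),bk(.187,-.042,.014)),((130,545),[-.11,.057,.0]),((428,490),[-.11,-.057,.0])]
S=[((108,128),bk(.187,.042,.014)),((240,80),bk(.187,-.042,.014)),((72,472),[0,.057,0]),((222,588),[-.11,.057,0]),((392,493),[-.11,-.057,.012])]
def cv(a,s,o): return (np.array(a)+.5)/s-.5+o
tp=np.array([cv(a,10,np.array([375,205])) for a,_ in T]);sp=np.array([cv(a,6,np.array([395,150])) for a,_ in S])
def f(v,sep=False):
    a=proj(p,world([b for _,b in T],*v[:3]))-tp
    b=proj(q,world([b for _,b in S],*v[:3]))-sp
    return np.r_[a.ravel(),b.ravel()]
r=least_squares(f,[.4,.05,0],loss='soft_l1');print(r.x);print(np.round(r.fun.reshape(-1,2),1) if r.fun.size%2==0 else r.fun);print(np.round(f(r.x).reshape(-1,2),1))
for sl in (slice(0,8),slice(8,None)):
    r2=least_squares(lambda v:f(v)[sl],r.x);print(r2.x,np.abs(r2.fun).max())
print('handle',world([bk(.187,0,.014)],*r.x))
# overlay
for pp,n,crop,s in((p,'t3.png',(375,205,440,265),10),(q,'s3.png',(395,150,475,255),6)):
    im=pp['frame'][:,:,::-1].copy();a,b,c,d=crop
    im=cv2.resize(im[b:d,a:c],None,fx=s,fy=s,interpolation=cv2.INTER_CUBIC)
    def L(P,col=(0,0,255)):
        w=(proj(pp,world(P,*r.x))-[a,b]+.5)*s-.5
        cv2.polylines(im,[np.int32(w)],False,col,1)
    L([bk(.187,.042,.014),bk(.187,-.042,.014)]);L([[0,.057,0],[-.11,.057,0],[-.11,-.057,0],[0,-.057,0],[0,.057,0]])
    L([bk(.142,.057,.012),bk(.142,-.057,.012)],(255,0,0))
    th=np.linspace(0,2*np.pi,60)
    for n0,col in((.012,(0,255,0)),(.024,(0,255,0)),(.036,(255,255,0))):
        L([bk(.0725+.046*np.cos(t),.046*np.sin(t),n0) for t in th],col)
    for ang in(60,-60,180):
        A=np.radians(ang);L([bk(.08+.0305*np.cos(A),-.0305*np.sin(A),k) for k in(.012,.06)],(255,0,255))
    cv2.imwrite('pics/'+n,im)
E
```

```text
[0.43259744 0.06882079 0.13978143]
[[ 0.7 -0.2]
 [ 0.  -1. ]
 [ 0.2 -0.4]
 [ 0.5  1. ]
 [ 0.3 -0.1]
 [-0.3 -0.2]
 [-2.5  1. ]
 [-0.   1.6]
 [ 0.2  0.2]]
[[ 0.7 -0.2]
 [ 0.  -1. ]
 [ 0.2 -0.4]
 [ 0.5  1. ]
 [ 0.3 -0.1]
 [-0.3 -0.2]
 [-2.5  1. ]
 [-0.   1.6]
 [ 0.2  0.2]]
[0.4320207  0.07031533 0.14654257] 1.0361806586553257
[0.43443719 0.06564131 0.13513332] 2.034646990762724
handle [[0.44464044 0.07051523 0.18712855]]
```

View pics/t3.png

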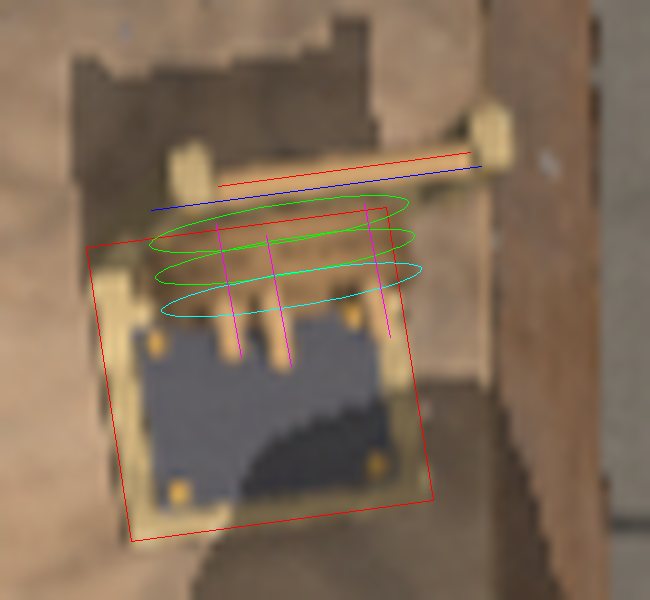

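View pics/s3.png

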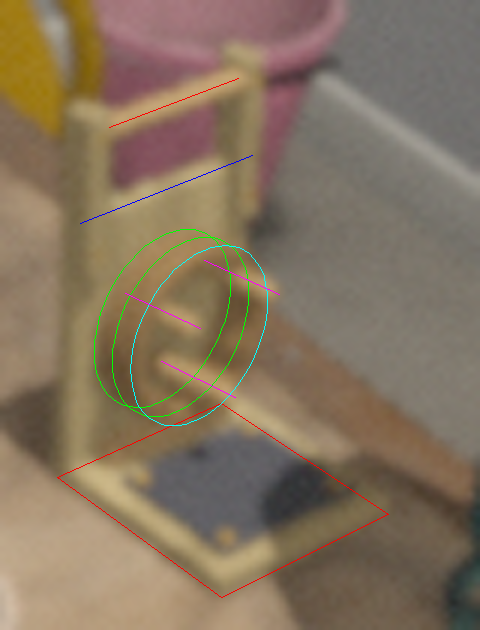

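```bash
cat > go.py <<'E'
import sys
from h import *
from scipy.spatial.transform import Rotation as Ro
def go(x,y,z):
    o=get_obs();R=Ro.from_euler('xyz',o['ee_rot']).as_matrix()
    print('t %.2f pos %s yaw %.3f F %s w %.4f'%(o['time'],np.round(o['tool_pos'],4),o['ee_rot'][2],np.round(o['wrist_force'],1),o['width']),'delta cm',np.round(100*R.T@(np.array([x,y,z])-o['tool_pos']),2))
if __name__=='__main__': go(*map(float,sys.argv[1:4]))
E
python3 -m crank '[{"twist":-10.7,"tz":-1.2,"grip":0.45},{"twist":-10.7,"tz":-1.2,"grip":0.45},{"twist":-10.7,"tz":-1.2,"grip":0.45},{"twist":-10.7,"tz":-1.2,"grip":0.45},{"twist":-10.7,"tz":-1.2,"grip":0.45},{"twist":-10.7,"tz":-1.2,"grip":0.45},{"twist":-10.7,"tz":-1.2,"grip":0.45},{"twist":-1.5,"grip":0.45},{"grip":0.45}]'; python3 go.py .4446 .0705 .30; grep -c . h.py
```

```text
t 1.50 pos [ 0.2029 -0.5112  0.2165] yaw 0.378 F [0.1 0.5 0. ] w 0.0938 delta cm [ 43.93 -45.15  -8.35]
15invalid input at $[0]: expected keys tx, ty, tz, twist, grip
```

```bash
python3 -m crank '[{"tx":0,"ty":0,"twist":-10.7,"tz":-1.2,"grip":0.45},{"tx":0,"ty":0,"twist":-10.7,"tz":-1.2,"grip":0.45},{"tx":0,"ty":0,"twist":-10.7,"tz":-1.2,"grip":0.45},{"tx":0,"ty":0,"twist":-10.7,"tz":-1.2,"grip":0.45},{"tx":0,"ty":0,"twist":-10.7,"tz":-1.2,"grip":0.45},{"tx":0,"ty":0,"twist":-10.7,"tz":-1.2,"grip":0.45},{"tx":0,"ty":0,"twist":-10.7,"tz":-1.2,"grip":0.45},{"tx":0,"ty":0,"tz":0,"twist":-1.5,"grip":0.45},{"tx":0,"ty":0,"tz":0,"twist":0,"grip":0.45}]'; python3 go.py .4446 .0705 .30
```

```text
time: 2.62
tool_pos: [0.2029, -0.5111, 0.3]
ee_rot: [-3.142, -0.001, 1.709]
wrist_force: [-0.1, 0.7, -0.2]
width: 0.0425
t 2.62 pos [ 0.2029 -0.5111  0.3   ] yaw 1.709 F [-0.1  0.7 -0.2] w 0.0425 delta cm [5.428e+01 3.195e+01 3.000e-02]
```

```bash
python3 -m crank '[{"tx":4.9,"ty":2.9,"tz":0,"twist":0,"grip":0.45},{"tx":4.9,"ty":2.9,"tz":0,"twist":0,"grip":0.45},{"tx":4.9,"ty":2.9,"tz":0,"twist":0,"grip":0.45},{"tx":4.9,"ty":2.9,"tz":0,"twist":0,"grip":0.45},{"tx":4.9,"ty":2.9,"tz":0,"twist":0,"grip":0.45},{"tx":4.9,"ty":2.9,"tz":0,"twist":0,"grip":0.45},{"tx":4.9,"ty":2.9,"tz":0,"twist":0,"grip":0.45},{"tx":4.9,"ty":2.9,"tz":0,"twist":0,"grip":0.45},{"tx":4.9,"ty":2.9,"tz":0,"twist":0,"grip":0.45},{"tx":4.9,"ty":2.9,"tz":0,"twist":0,"grip":0.45},{"tx":4.9,"ty":2.9,"tz":0,"twist":0,"grip":0.45},{"tx":0,"ty":0,"tz":0,"twist":0,"grip":0.45}]'; python3 go.py .4446 .0705 .188
python3 - <<'E'
from h import *
p=cams.snapshot('top'); save(p,'t4.png',(345,185,440,265),8)
q=cams.snapshot('scene'); save(q,'s4.png',(375,120,475,255),4)
E
```

```text
time: 4.12
tool_pos: [0.4434, 0.0702, 0.2989]
ee_rot: [-3.139, -0.001, 1.716]
wrist_force: [-0.5, -0.8, 0.5]
width: 0.0424
t 4.12 pos [0.4434 0.0702 0.2989] yaw 1.716 F [-0.5 -0.8  0.5] w 0.0424 delta cm [-0.    0.16 11.09]
```

View pics/t4.png

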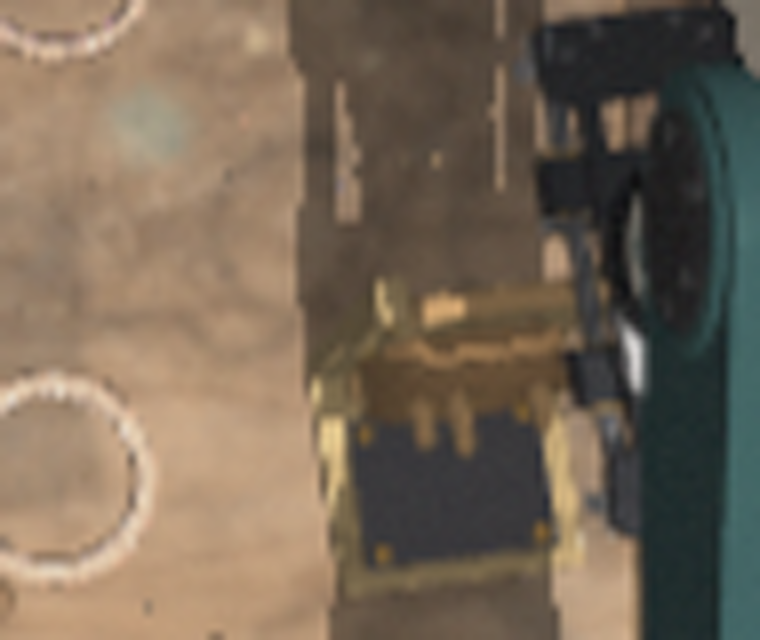

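View pics/s4.png

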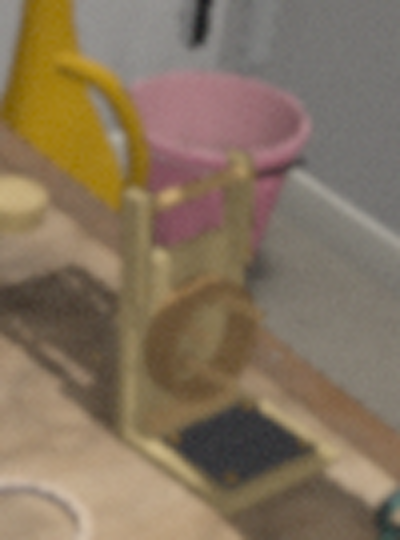

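```bash
python3 -m crank '[{"tx":0,"ty":0.1,"tz":2.8,"twist":0,"grip":0.45},{"tx":0,"ty":0,"tz":2.8,"twist":0,"grip":0.45},{"tx":0,"ty":0,"tz":2.8,"twist":0,"grip":0.45},{"tx":0,"ty":0,"tz":2.0,"twist":0,"grip":0.45},{"tx":0,"ty":0,"tz":0.6,"twist":0,"grip":0.45},{"tx":0,"ty":0,"tz":0.1,"twist":0,"grip":0.45}]'; python3 go.py .4446 .0705 .187
python3 - <<'E'
from h import *
q=cams.snapshot('scene'); save(q,'s5.png',(375,90,475,225),4)
E
```

```text
time: 4.97
tool_pos: [0.4442, 0.0663, 0.1897]
ee_rot: [3.141, 0.0, 1.709]
wrist_force: [-0.3, 0.3, 1.0]
width: 0.0421
t 4.97 pos [0.4442 0.0663 0.1897] yaw 1.709 F [-0.3  0.3  1. ] w 0.0421 delta cm [0.41 0.1  0.27]
```

View pics/s5.png

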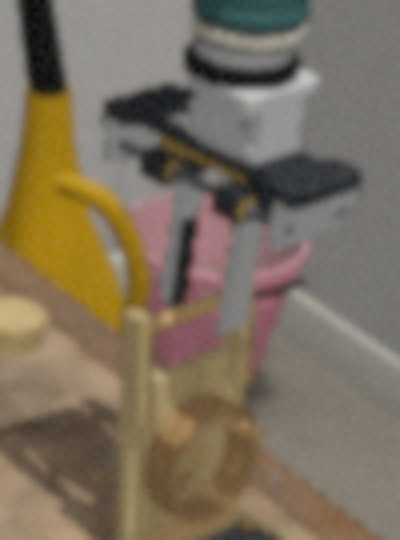

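```bash
python3 -m crank '[{"tx":0.4,"ty":0.1,"tz":0.2,"twist":0,"grip":0.45},{"tx":0,"ty":0,"tz":0,"twist":0,"grip":0.2},{"tx":0,"ty":0,"tz":0,"twist":0,"grip":0},{"tx":0,"ty":0,"tz":0,"twist":0,"grip":0},{"tx":0,"ty":0,"tz":0,"twist":0,"grip":0},{"tx":0,"ty":0,"tz":0,"twist":0,"grip":0}]'; python3 go.py .4446 .0705 .187
python3 - <<'E'
from h import *
q=cams.snapshot('scene'); save(q,'s6.png',(375,90,475,225),4)
E
```

```text
time: 5.78
tool_pos: [0.4452, 0.0715, 0.1875]
ee_rot: [3.14, -0.0, 1.711]
wrist_force: [1.1, 0.2, -1.1]
width: 0.0111
t 5.78 pos [0.4452 0.0715 0.1875] yaw 1.711 F [ 1.1  0.2 -1.1] w 0.0111 delta cm [-0.09 -0.07  0.05]
```

View pics/s6.png

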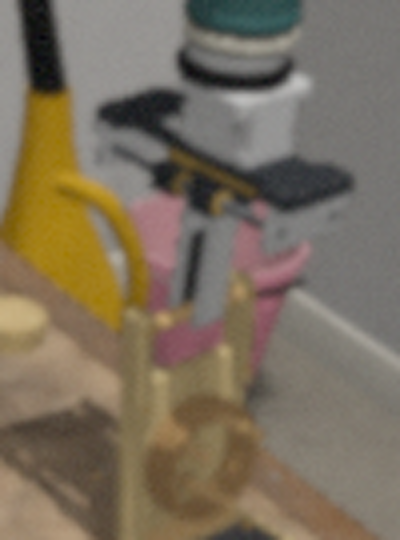

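```bash
python3 - <<'E'
import numpy as np
ph=3.73+np.r_[0,np.linspace(3.4,78.2,23),79.6,80.8,81.6,82]
r=18.75
x=r*np.sin(np.radians(ph));z=r*np.cos(np.radians(ph))
X=np.round(x-x[0],2);Z=np.round(z[0]-z,2)
for i in range(1,len(ph)): print(i,'"ty":%.2f,"tz":%.2f'%(X[i]-X[i-1],Z[i]-Z[i-1]),round(ph[i],1),round(X[i],2),round(Z[i],2))
E
```

```text
1 "ty":1.11,"tz":0.11 7.1 1.11 0.11
2 "ty":1.10,"tz":0.17 10.5 2.21 0.28
3 "ty":1.08,"tz":0.23 13.9 3.29 0.51
4 "ty":1.08,"tz":0.30 17.3 4.37 0.81
5 "ty":1.05,"tz":0.36 20.7 5.42 1.17
6 "ty":1.03,"tz":0.43 24.1 6.45 1.6
7 "ty":1.00,"tz":0.48 27.5 7.45 2.08
8 "ty":0.97,"tz":0.55 30.9 8.42 2.63
9 "ty":0.93,"tz":0.60 34.3 9.35 3.23
10 "ty":0.90,"tz":0.65 37.7 10.25 3.88
11 "ty":0.86,"tz":0.71 41.1 11.11 4.59
12 "ty":0.82,"tz":0.75 44.5 11.93 5.34
13 "ty":0.77,"tz":0.81 47.9 12.7 6.15
14 "ty":0.72,"tz":0.84 51.3 13.42 6.99
15 "ty":0.67,"tz":0.89 54.7 14.09 7.88
16 "ty":0.61,"tz":0.93 58.1 14.7 8.81
17 "ty":0.56,"tz":0.96 61.5 15.26 9.77
18 "ty":0.50,"tz":1.00 64.9 15.76 10.77
19 "ty":0.45,"tz":1.02 68.3 16.21 11.79
20 "ty":0.38,"tz":1.04 71.7 16.59 12.83
21 "ty":0.31,"tz":1.07 75.1 16.9 13.9
22 "ty":0.26,"tz":1.08 78.5 17.16 14.98
23 "ty":0.18,"tz":1.10 81.9 17.34 16.08
24 "ty":0.06,"tz":0.45 83.3 17.4 16.53
25 "ty":0.04,"tz":0.39 84.5 17.44 16.92
26 "ty":0.03,"tz":0.26 85.3 17.47 17.18
27 "ty":0.01,"tz":0.13 85.7 17.48 17.31
```

```bash
python3 -m crank '[{"tx":0,"ty":0.6,"tz":0.05,"twist":0,"grip":0},{"tx":0,"ty":0.51,"tz":0.06,"twist":0,"grip":0},{"tx":0,"ty":1.10,"tz":0.17,"twist":0,"grip":0},{"tx":0,"ty":1.08,"tz":0.23,"twist":0,"grip":0},{"tx":0,"ty":1.08,"tz":0.30,"twist":0,"grip":0},{"tx":0,"ty":1.05,"tz":0.36,"twist":0,"grip":0},{"tx":0,"ty":1.03,"tz":0.43,"twist":0,"grip":0},{"tx":0,"ty":0,"tz":0,"twist":0,"grip":0}]'; python3 go.py .508 .0804 .171
python3 - <<'E'
from h import *
q=cams.snapshot('scene'); save(q,'s7.png',(375,90,475,255),3.5)
E
```

```text
time: 6.82
tool_pos: [0.5094, 0.0803, 0.1709]
ee_rot: [3.142, 0.0, 1.711]
wrist_force: [-0.2, -0.6, 0.2]
width: 0.011
t 6.83 pos [0.5094 0.0803 0.1709] yaw 1.711 F [-0.2 -0.6  0.2] w 0.0110 delta cm [ 0.03 -0.14 -0.01]
```

View pics/s7.png

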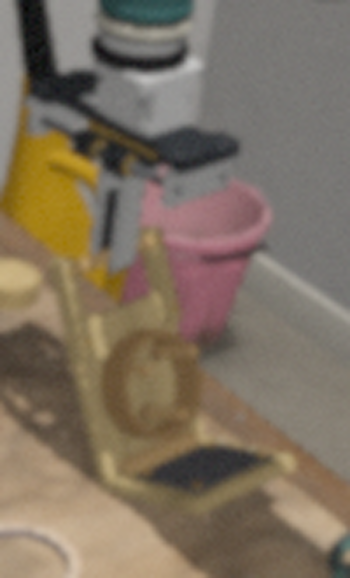

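Tipping as intended (heel at about (108,480), the stand leaning back, two cores on). Continuing the arc.

```bash
python3 -m crank '[{"tx":0,"ty":0.90,"tz":0.46,"twist":0,"grip":0},{"tx":0,"ty":0.97,"tz":0.55,"twist":0,"grip":0},{"tx":0,"ty":0.93,"tz":0.60,"twist":0,"grip":0},{"tx":0,"ty":0.90,"tz":0.65,"twist":0,"grip":0},{"tx":0,"ty":0.86,"tz":0.71,"twist":0,"grip":0},{"tx":0,"ty":0.82,"tz":0.75,"twist":0,"grip":0},{"tx":0,"ty":0.77,"tz":0.81,"twist":0,"grip":0},{"tx":0,"ty":0.72,"tz":0.84,"twist":0,"grip":0},{"tx":0,"ty":0.67,"tz":0.89,"twist":0,"grip":0},{"tx":0,"ty":0.61,"tz":0.93,"twist":0,"grip":0},{"tx":0,"ty":0,"tz":0,"twist":0,"grip":0},{"tx":0,"ty":0,"tz":0,"twist":0,"grip":0}]'; python3 go.py .5907 .0919 .099
```

```text
time: 8.38
tool_pos: [0.5893, 0.0918, 0.0997]
ee_rot: [3.141, 0.0, 1.711]
wrist_force: [-0.3, -0.5, 0.3]
width: 0.0111
t 8.38 pos [0.5893 0.0918 0.0997] yaw 1.711 F [-0.3 -0.5  0.3] w 0.0111 delta cm [-0.01  0.14  0.07]
```

```bash
python3 -m crank '[{"tx":0,"ty":0.60,"tz":0.96,"twist":0,"grip":0},{"tx":0,"ty":0.50,"tz":1.0,"twist":0,"grip":0},{"tx":0,"ty":0.45,"tz":1.02,"twist":0,"grip":0},{"tx":0,"ty":0.38,"tz":1.04,"twist":0,"grip":0},{"tx":0,"ty":0.31,"tz":1.07,"twist":0,"grip":0},{"tx":0,"ty":0.26,"tz":1.08,"twist":0,"grip":0},{"tx":0,"ty":0.18,"tz":0.8,"twist":0,"grip":0},{"tx":0,"ty":0,"tz":0.3,"twist":0,"grip":0},{"tx":0,"ty":0,"tz":0,"twist":0,"grip":0}]'; python3 go.py .615 .0955 .014
python3 - <<'E'
from h import *
q=cams.snapshot('scene'); save(q,'s8.png',(345,120,455,255),4.5)
E
```

```text
time: 9.5
tool_pos: [0.6161, 0.0956, 0.0269]
ee_rot: [3.141, 0.0, 1.711]
wrist_force: [2.7, -0.1, 0.3]
width: 0.0113
t 9.50 pos [0.6161 0.0956 0.0269] yaw 1.711 F [ 2.7 -0.1  0.3] w 0.0113 delta cm [ 0.01 -0.11  1.29]
```

View pics/s8.png

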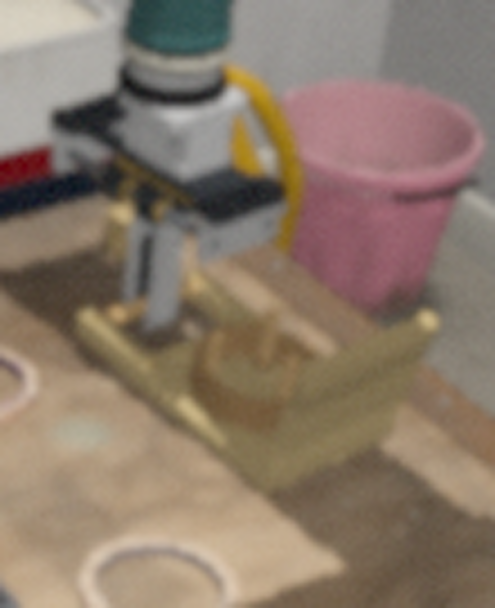

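```bash
python3 -m crank '[{"tx":0,"ty":0,"tz":0.3,"twist":0,"grip":0},{"tx":0,"ty":0,"tz":0.3,"twist":0,"grip":0},{"tx":0,"ty":0,"tz":0.3,"twist":0,"grip":0},{"tx":0,"ty":0,"tz":0.2,"twist":0,"grip":0},{"tx":0,"ty":0,"tz":0.1,"twist":0,"grip":0},{"tx":0,"ty":0,"tz":0,"twist":0,"grip":0}]'; python3 go.py .615 .0955 .014
```

```text
time: 10.3
tool_pos: [0.6155, 0.0955, 0.0145]
ee_rot: [-3.141, 0.0, 1.711]
wrist_force: [3.6, 1.2, 0.2]
width: 0.0111
t 10.30 pos [0.6155 0.0955 0.0145] yaw 1.711 F [3.6 1.2 0.2] w 0.0111 delta cm [ 0.01 -0.05  0.05]
```

```bash
python3 -m crank '[{"tx":0,"ty":0,"tz":0.1,"twist":0,"grip":0},{"tx":0,"ty":0,"tz":0,"twist":0,"grip":0}]'; python3 -m crank '[{"tx":0,"ty":0,"tz":0.1,"twist":0,"grip":0},{"tx":0,"ty":0,"tz":0,"twist":0,"grip":0}]'; python3 - <<'E'
from stand import *
o=get_obs();h=o['tool_pos'];yaw=o['ee_rot'][2]-np.pi/2
x0=h[0]-.187*np.cos(yaw);y0=h[1]-.187*np.sin(yaw)
print(x0,y0,yaw)
for n,crop,s in(('scene',(345,150,455,255),6),('top',(365,170,440,265),6)):
    pp=cams.snapshot(n);im=pp['frame'][:,:,::-1].copy();a,b,c,d=crop
    im=cv2.resize(im[b:d,a:c],None,fx=s,fy=s,interpolation=cv2.INTER_CUBIC)
    def L(P,col=(0,0,255)):
        w=(proj(pp,world(P,x0,y0,yaw,np.radians(82)))-[a,b]+.5)*s-.5
        cv2.polylines(im,[np.int32(w)],False,col,1)
    L([bk(.187,.042,.014),bk(.187,-.042,.014)]);L([[0,.057,0],[-.11,.057,0],[-.11,-.057,0],[0,-.057,0],[0,.057,0]])
    for k in(.012,.06):
      for ang in(60,-60,180):
        A=np.radians(ang);L([bk(.08+.0305*np.cos(A)+.005*np.cos(t),-.0305*np.sin(A)+.005*np.sin(t),k) for t in np.linspace(0,6.3,30)],(255,0,255))
    cv2.imwrite('pics/%s9.png'%n,im)
E
```

```text
time: 10.55
tool_pos: [0.6157, 0.0955, 0.0137]
ee_rot: [-3.141, 0.0, 1.711]
wrist_force: [3.1, -0.3, 0.6]
width: 0.0109
time: 10.8
tool_pos: [0.6157, 0.0955, 0.0127]
ee_rot: [-3.141, 0.0, 1.711]
wrist_force: [3.8, -0.9, 1.2]
width: 0.0114
0.43055915708879083 0.06934538761852366 0.14042902964226522
```

View pics/scene9.png

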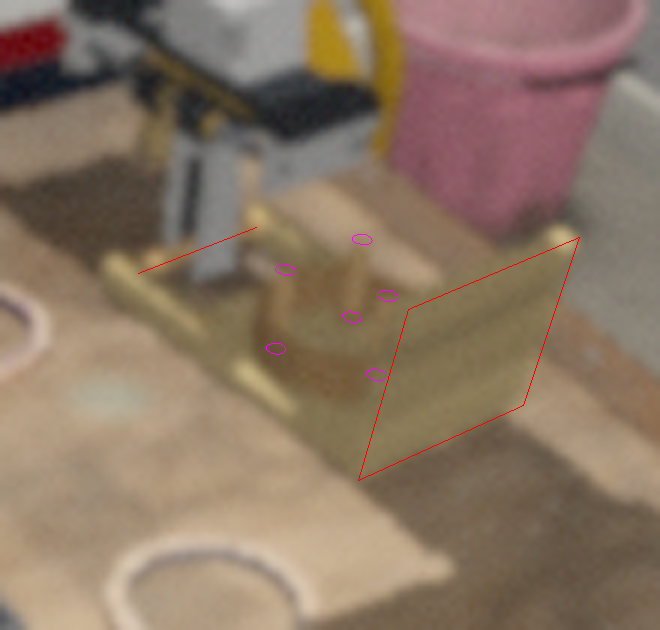

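View pics/top9.png

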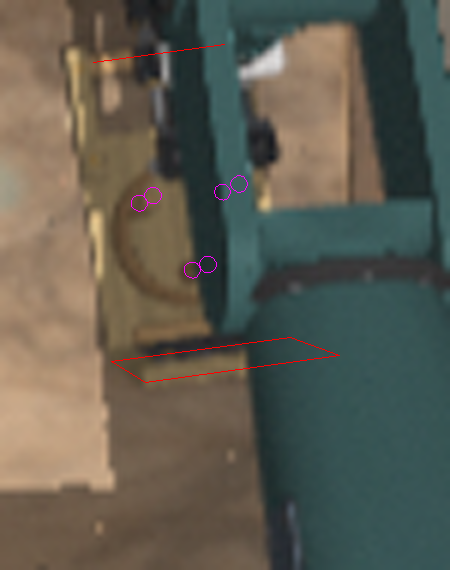

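```bash
python3 - <<'E'
from h import *
q=cams.snapshot('scene'); save(q,'s10.png',(355,180,450,245),8)
E
```

```text
(no output)
```

View pics/s10.png

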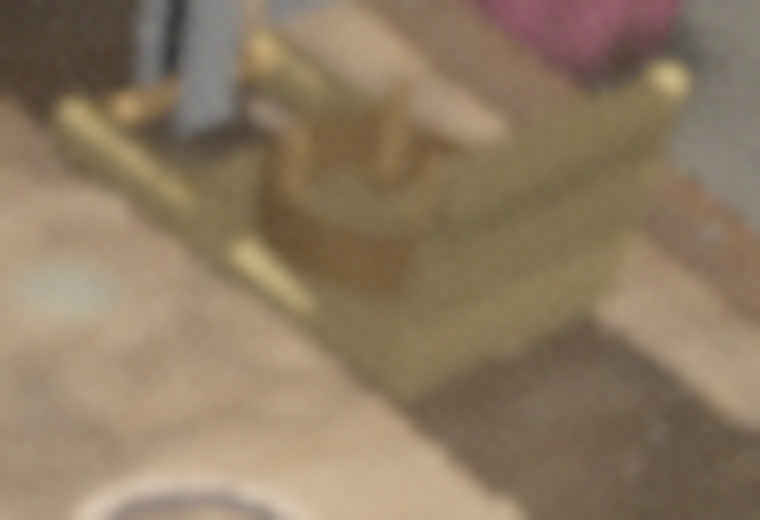

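```bash
python3 -m crank '[{"tx":0,"ty":0,"tz":0.08,"twist":0,"grip":0},{"tx":0,"ty":0,"tz":0,"twist":0,"grip":0}]'; python3 -m crank '[{"tx":0,"ty":0,"tz":0,"twist":0,"grip":0.13},{"tx":0,"ty":0,"tz":0,"twist":0,"grip":0.16},{"tx":0,"ty":0,"tz":0,"twist":0,"grip":0.35},{"tx":0,"ty":0,"tz":0,"twist":0,"grip":0.35},{"tx":0,"ty":0,"tz":-1,"twist":0,"grip":0.35},{"tx":0,"ty":0,"tz":-3,"twist":0,"grip":0.35},{"tx":0,"ty":0,"tz":-6,"twist":0,"grip":0.35},{"tx":0,"ty":0,"tz":-6,"twist":0,"grip":0.35},{"tx":6,"ty":0,"tz":0,"twist":0,"grip":0.35},{"tx":6,"ty":0,"tz":0,"twist":0,"grip":0.35},{"tx":6,"ty":0,"tz":0,"twist":0,"grip":0.35}]'; python3 go.py 0 0 0; python3 - <<'E'
from h import *
q=cams.snapshot('scene'); save(q,'s11.png',(355,170,450,245),8)
q=cams.snapshot('top'); save(q,'t11.png',(365,170,440,245),8)
E
```

```text
time: 11.2
tool_pos: [0.6158, 0.0955, 0.012]
ee_rot: [3.142, 0.0, 1.711]
wrist_force: [3.3, 0.9, -0.6]
width: 0.0112
time: 12.58
tool_pos: [0.5904, 0.2752, 0.1734]
ee_rot: [3.14, -0.0, 1.71]
wrist_force: [-0.8, -0.3, 0.1]
width: 0.033
t 12.57 pos [0.5904 0.2752 0.1734] yaw 1.710 F [-0.8 -0.3  0.1] w 0.0330 delta cm [-19.04 -62.33  17.24]
```

View pics/s11.png

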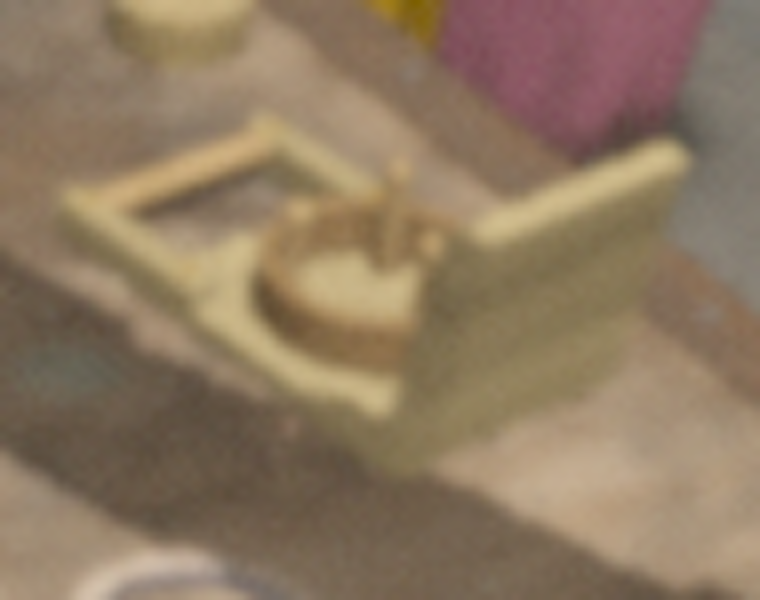

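View pics/t11.png

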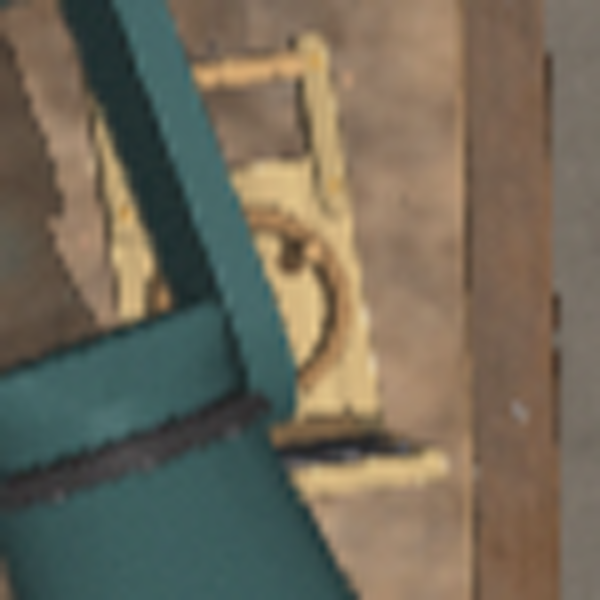

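```bash
python3 -m crank '[{"tx":6,"ty":-4,"tz":0,"twist":0,"grip":0.35},{"tx":6,"ty":-4,"tz":0,"twist":0,"grip":0.35},{"tx":6,"ty":-4,"tz":0,"twist":0,"grip":0.35},{"tx":0,"ty":0,"tz":0,"twist":0,"grip":0.35}]'; cat > ov.py <<'E'
from stand import *
import sys
def ov(v,tag,hs,crops,rc=.08,rad=((.046,.038),)):
  for n,crop,s in crops:
    pp=cams.snapshot(n);im=pp['frame'][:,:,::-1].copy();a,b,c,d=crop
    im=cv2.resize(im[b:d,a:c],None,fx=s,fy=s,interpolation=cv2.INTER_CUBIC); raw=im.copy()
    def L(P,col=(0,0,255)):
        w=(proj(pp,world(P,*v,np.radians(82)))-[a,b]+.5)*s-.5
        cv2.polylines(im,[np.int32(w)],False,col,1)
    L([bk(.187,.042,.014),bk(.187,-.042,.014)]);L([[0,.057,0],[-.11,.057,0],[-.11,-.057,0],[0,-.057,0],[0,.057,0]])
    L([bk(.142,.057,.012),bk(.142,-.057,.012)],(255,0,0));L([bk(.142,.057,.012),bk(.0,.057,.012)],(255,0,0))
    th=np.linspace(0,6.3,60)
    for h in hs:
      for r in (.046,.038): L([bk(rc+r*np.cos(t),r*np.sin(t),.012+h) for t in th],(0,255,0))
    for ang in(60,-60,180):
        A=np.radians(ang)
        L([bk(.08+.0305*np.cos(A),-.0305*np.sin(A),k) for k in (.012,.06)],(255,0,255))
    cv2.imwrite('pics/%s_%s.png'%(n,tag),np.hstack([raw,im]))
E
python3 - <<'E'
from ov import *
ov((.4306,.0693,.1404),'12',(.012,.024),(('scene',(358,182,446,236),4.5),('top',(365,165,430,240),6)))
E
```

```text
time: 13.18
tool_pos: [0.463, 0.4163, 0.173]
ee_rot: [3.141, -0.001, 1.717]
wrist_force: [-0.3, -0.5, 0.6]
width: 0.0328
```

View pics/scene_12.png

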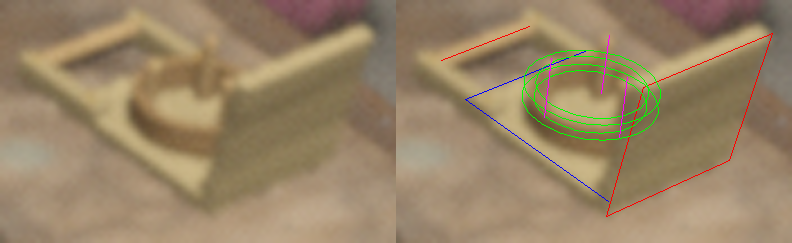

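View pics/top_12.png

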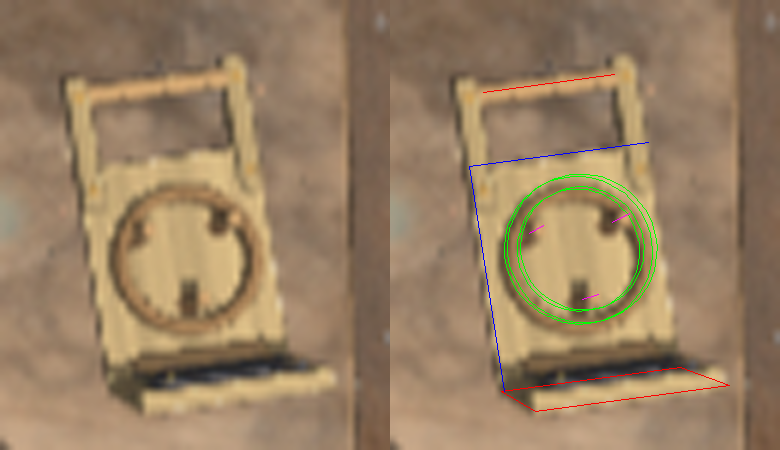

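```bash

python3 - <<'E'
from ov import *
v=(.4306,.0693,.1404)
ov(v,'a',(.0,.012,),(('scene',(370,185,420,225),8),('top',(378,190,413,227),11)),rc=.0775)
ov(v,'b',(.0,.024,),(('scene',(370,185,420,225),8),('top',(378,190,413,227),11)),rc=.0775)
a=[cv2.imread('pics/scene_%s.png'%k) for k in 'ab'];cv2.imwrite('pics/sab.png',np.vstack([a[0],a[1]])[:600])
a=[cv2.imread('pics/top_%s.png'%k) for k in 'ab'];cv2.imwrite('pics/tab.png',cv2.resize(np.vstack([a[0],a[1]]),None,fx=.73,fy=.73))
E
```

```text
(no output)
```

View pics/sab.png

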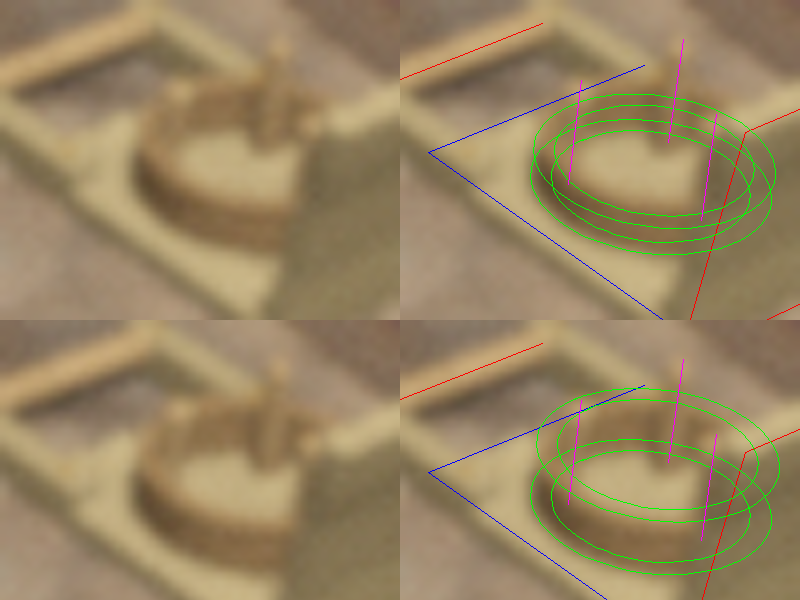

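View pics/tab.png

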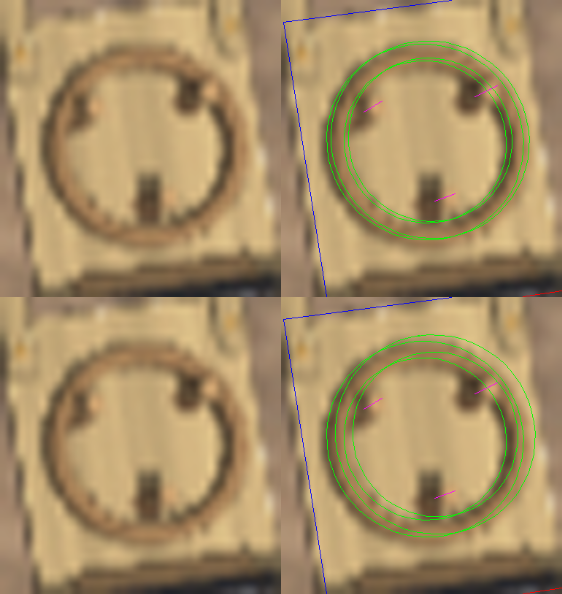

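```bash
python3 go.py .5489 .0860 .075
```

```text
t 13.47 pos [0.4671 0.4122 0.1721] yaw 1.709 F [ 0.3 -0.2 -1.3] w 0.0330 delta cm [-33.43   3.62   9.72]
```

```bash
python3 -m crank '[{"tx":-5.6,"ty":0.6,"tz":0,"twist":0,"grip":0.3},{"tx":-5.6,"ty":0.6,"tz":0,"twist":0,"grip":0.3},{"tx":-5.6,"ty":0.6,"tz":0,"twist":0,"grip":0.3},{"tx":-5.6,"ty":0.6,"tz":0,"twist":0,"grip":0.3},{"tx":-5.6,"ty":0.6,"tz":2,"twist":0,"grip":0.3},{"tx":-5.4,"ty":0.6,"tz":4,"twist":0,"grip":0.3},{"tx":0,"ty":0,"tz":3.7,"twist":0,"grip":0.3},{"tx":0,"ty":0,"tz":0,"twist":0,"grip":0.3},{"tx":0,"ty":0,"tz":0,"twist":0,"grip":0.3}]'; python3 go.py .5489 .0860 .025;python3 - <<'E'
from ov import *
v=(.4306,.0693,.1404)
ov(v,'13',(.0,.012,),(('scene',(355,165,420,225),6),))
E
```

```text
time: 14.6
tool_pos: [0.5481, 0.0917, 0.0795]
ee_rot: [3.14, 0.0, 1.711]
wrist_force: [0.0, 0.6, 0.3]
width: 0.0282
t 14.60 pos [0.5481 0.0917 0.0795] yaw 1.711 F [0.  0.6 0.3] w 0.0282 delta cm [-0.57 -0.01  5.45]
```

View pics/scene_13.png

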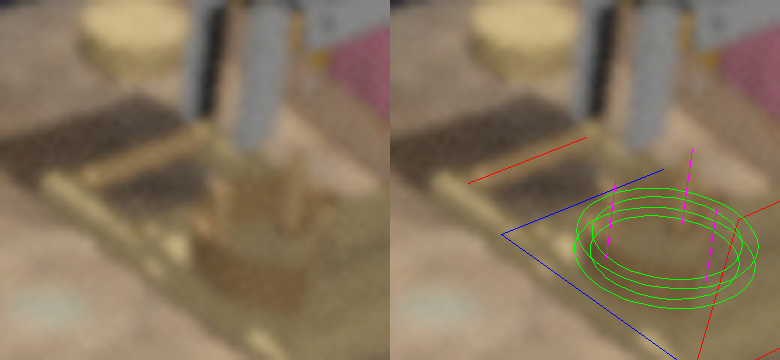

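```bash
python3 -m crank '[{"tx":-0.5,"ty":0,"tz":0,"twist":0,"grip":0.3},{"tx":0,"ty":0,"tz":1.5,"twist":0,"grip":0.3},{"tx":0,"ty":0,"tz":1.5,"twist":0,"grip":0.3},{"tx":0,"ty":0,"tz":0,"twist":0,"grip":0.3}]'; python3 go.py .5489 .0860 .025;python3 -m crank '[{"tx":0,"ty":0,"tz":1.0,"twist":0,"grip":0.3},{"tx":0,"ty":0,"tz":0.8,"twist":0,"grip":0.3},{"tx":0,"ty":0,"tz":0.4,"twist":0,"grip":0.3},{"tx":0,"ty":0,"tz":0,"twist":0,"grip":0.3}]'; python3 go.py .5489 .0860 .025;
```

```text
time: 15.15
tool_pos: [0.546, 0.087, 0.0453]
ee_rot: [-3.137, -0.0, 1.712]
wrist_force: [-1.0, 0.5, 0.3]
width: 0.0281
t 15.15 pos [0.546  0.087  0.0453] yaw 1.712 F [-1.   0.5  0.3] w 0.0281 delta cm [-0.14  0.28  2.03]
time: 15.65
tool_pos: [0.5477, 0.0869, 0.0256]
ee_rot: [-3.141, 0.0, 1.711]
wrist_force: [-0.5, 0.1, -0.4]
width: 0.0281
t 15.65 pos [0.5477 0.0869 0.0256] yaw 1.711 F [-0.5  0.1 -0.4] w 0.0281 delta cm [-0.11  0.11  0.06]
```

```bash
python3 -m crank '[{"tx":0,"ty":0.1,"tz":0,"twist":0,"grip":0.15},{"tx":0,"ty":0,"tz":0,"twist":0,"grip":0},{"tx":0,"ty":0,"tz":0,"twist":0,"grip":0},{"tx":0,"ty":0,"tz":0,"twist":0,"grip":0},{"tx":0,"ty":0,"tz":0,"twist":0,"grip":0}]'; python3 -m crank '[{"tx":0,"ty":0,"tz":-1,"twist":0,"grip":0},{"tx":0,"ty":0,"tz":-2,"twist":0,"grip":0},{"tx":0,"ty":0,"tz":-2.5,"twist":0,"grip":0},{"tx":0,"ty":0,"tz":-3,"twist":0,"grip":0},{"tx":0,"ty":0,"tz":-2,"twist":0,"grip":0},{"tx":0,"ty":0,"tz":0,"twist":0,"grip":0}]';python3 - <<'E'
from ov import *
v=(.4306,.0693,.1404)
ov(v,'14',(.0,.012,),(('scene',(355,155,420,225),6),))
E
```

```text
time: 16.27
tool_pos: [0.549, 0.087, 0.0264]
ee_rot: [3.141, 0.0, 1.711]
wrist_force: [-1.0, 0.6, 2.3]
width: 0.007
time: 17.02
tool_pos: [0.5504, 0.0872, 0.1335]
ee_rot: [3.136, 0.0, 1.711]
wrist_force: [0.5, -0.1, -0.8]
width: 0.0073
```

View pics/scene_14.png

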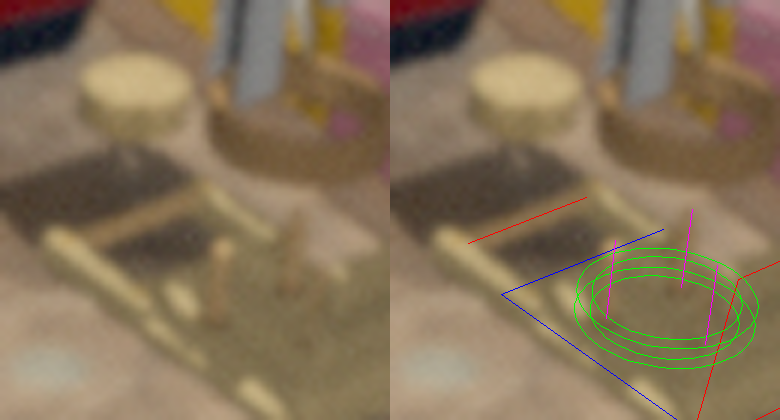

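```bash
python3 - <<'E'
from h import *
p=cams.snapshot('top')
c=np.array([atz(p,((x+.5)/5-.5+280,(y+.5)/5-.5+140),.032) for x,y in((15,335),(213,325),(222,525),(22,537))])
print(c.round(3),c.mean(0)); d=c[1]-c[0];print(np.arctan2(d[1],d[0]),[np.linalg.norm(c[i]-c[i-1]) for i in range(4)])
ctr=c.mean(0)
yaw=1.711; ty=np.array([np.sin(yaw),-np.cos(yaw)])
print('tcp', ctr[:2]+.042*ty)
E
python3 go.py .48 .43 .13
```

```text
[[0.505 0.502 0.032]
 [0.513 0.355 0.032]
 [0.366 0.348 0.032]
 [0.357 0.494 0.032]] [0.4353407  0.42487145 0.032     ]
-1.5132541377612199 [np.float64(0.14828676723795078), np.float64(0.14662224843217492), np.float64(0.14707523984740387), np.float64(0.14642291640323424)]
tcp [0.47692858 0.43074073]
t 17.12 pos [0.5486 0.0871 0.1305] yaw 1.711 F [ 0.2  0.7 -1. ] w 0.0074 delta cm [34.92 -1.99  0.05]
```

```bash
python3 -m crank '[{"tx":3,"ty":-0.2,"tz":0,"twist":0,"grip":0},{"tx":5.8,"ty":-0.4,"tz":0,"twist":0,"grip":0},{"tx":5.8,"ty":-0.4,"tz":0,"twist":0,"grip":0},{"tx":5.8,"ty":-0.4,"tz":0,"twist":0,"grip":0},{"tx":5.8,"ty":-0.4,"tz":0,"twist":0,"grip":0},{"tx":5.8,"ty":-0.4,"tz":0,"twist":0,"grip":0},{"tx":3,"ty":-0.1,"tz":2,"twist":0,"grip":0},{"tx":0,"ty":0,"tz":3,"twist":0,"grip":0},{"tx":0,"ty":0,"tz":2,"twist":0,"grip":0},{"tx":0,"ty":0,"tz":0,"twist":0,"grip":0}]'; python3 go.py .476 .431 .021;python3 - <<'E'
from h import *
q=cams.snapshot('scene'); save(q,'s15.png',(255,165,365,285),5)
E
```

```text
time: 18.38
tool_pos: [0.4756, 0.4287, 0.0575]
ee_rot: [-3.136, 0.003, 1.711]
wrist_force: [0.9, -0.5, -1.1]
width: 0.0068
t 18.38 pos [0.4756 0.4287 0.0575] yaw 1.711 F [ 0.9 -0.5 -1.1] w 0.0068 delta cm [0.23 0.1  3.64]
```

View pics/s15.png

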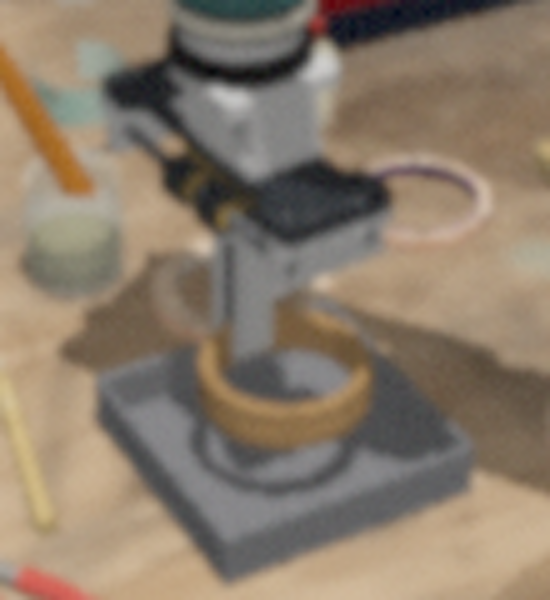

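```bash
python3 -m crank '[{"tx":0.2,"ty":0.1,"tz":1.5,"twist":0,"grip":0},{"tx":0,"ty":0,"tz":1.2,"twist":0,"grip":0},{"tx":0,"ty":0,"tz":0.6,"twist":0,"grip":0},{"tx":0,"ty":0,"tz":0.3,"twist":0,"grip":0},{"tx":0,"ty":0,"tz":0,"twist":0,"grip":0}]'; python3 -m crank '[{"tx":0,"ty":0,"tz":0.15,"twist":0,"grip":0},{"tx":0,"ty":0,"tz":0,"twist":0,"grip":0}]'
```

```text
time: 19.05
tool_pos: [0.4778, 0.4325, 0.0249]
ee_rot: [-3.142, 0.0, 1.711]
wrist_force: [0.9, -0.6, -1.1]
width: 0.0068
time: 19.3
tool_pos: [0.4779, 0.4326, 0.0237]
ee_rot: [3.141, -0.0, 1.711]
wrist_force: [0.5, 0.0, -0.8]
width: 0.0068
```

```bash
python3 -m crank '[{"tx":0,"ty":0,"tz":0.2,"twist":0,"grip":0},{"tx":0,"ty":0,"tz":0.15,"twist":0,"grip":0},{"tx":0,"ty":0,"tz":0,"twist":0,"grip":0}]'; python3 -m crank '[{"tx":0,"ty":0,"tz":0.15,"twist":0,"grip":0},{"tx":0,"ty":0,"tz":0,"twist":0,"grip":0}]'
```

```text
time: 19.68
tool_pos: [0.4777, 0.4324, 0.0197]
ee_rot: [-3.141, 0.0, 1.711]
wrist_force: [0.4, -0.2, -1.0]
width: 0.0068
time: 19.92
tool_pos: [0.4779, 0.4325, 0.0185]
ee_rot: [3.141, 0.0, 1.711]
wrist_force: [0.4, -0.5, -0.7]
width: 0.0068
```

```bash
python3 -m crank '[{"tx":0,"ty":0,"tz":0,"twist":0,"grip":0.12},{"tx":0,"ty":0,"tz":0,"twist":0,"grip":0.22},{"tx":0,"ty":0,"tz":0,"twist":0,"grip":0.22},{"tx":0,"ty":0,"tz":-2,"twist":0,"grip":0.22},{"tx":0,"ty":0,"tz":-4,"twist":0,"grip":0.22},{"tx":0,"ty":0,"tz":-6,"twist":0,"grip":0.3},{"tx":-6,"ty":-4,"tz":0,"twist":0,"grip":0.3},{"tx":-6,"ty":-4,"tz":0,"twist":0,"grip":0.3},{"tx":-6,"ty":-4,"tz":0,"twist":0,"grip":0.3},{"tx":0,"ty":0,"tz":0,"twist":0,"grip":0.3}]';python3 - <<'E'
from h import *
q=cams.snapshot('scene'); save(q,'s16.png',(255,155,435,285),4.4)
p=cams.snapshot('top'); save(p,'t16.png',(280,150,440,270),5)
for pp in(p,q):
  for n in('roll_1_mid','roll_2_mid','roll_3_mid','core_1_mid'):
    print(n,[(round(x['conf'],2),np.round(x['centre'],1).tolist(),int(x['region'].sum()),np.round(atz(pp,x['centre'],0.004),3)[:2].tolist()) for x in cams.outline_of(pp,n)])
E
```

```text
time: 21.18
tool_pos: [0.3946, 0.2606, 0.1392]
ee_rot: [-3.142, 0.001, 1.708]
wrist_force: [0.7, 0.4, 0.3]
width: 0.0279
roll_1_mid [(0.84, [216.9, 217.3], 285, [0.465, 0.75]), (0.83, [325.3, 186.2], 307, [0.586, 0.344])]
roll_2_mid [(0.53, [322.4, 185.0], 274, [0.591, 0.355])]
roll_3_mid [(0.66, [351.7, 190.4], 100, [0.571, 0.244])]
core_1_mid [(0.42, [308.1, 236.0], 67, [0.398, 0.407])]
roll_1_mid [(0.81, [197.1, 299.7], 596, [0.403, 0.745]), (0.68, [298.2, 213.0], 242, [0.628, 0.373])]
roll_2_mid [(0.57, [386.2, 245.1], 431, [0.381, 0.217])]
roll_3_mid [(0.53, [341.0, 212.2], 266, [0.575, 0.253])]
core_1_mid [(0.58, [406.0, 207.1], 1472, [0.513, 0.056]), (0.46, [310.9, 263.7], 146, [0.402, 0.441])]
```

View pics/s16.png

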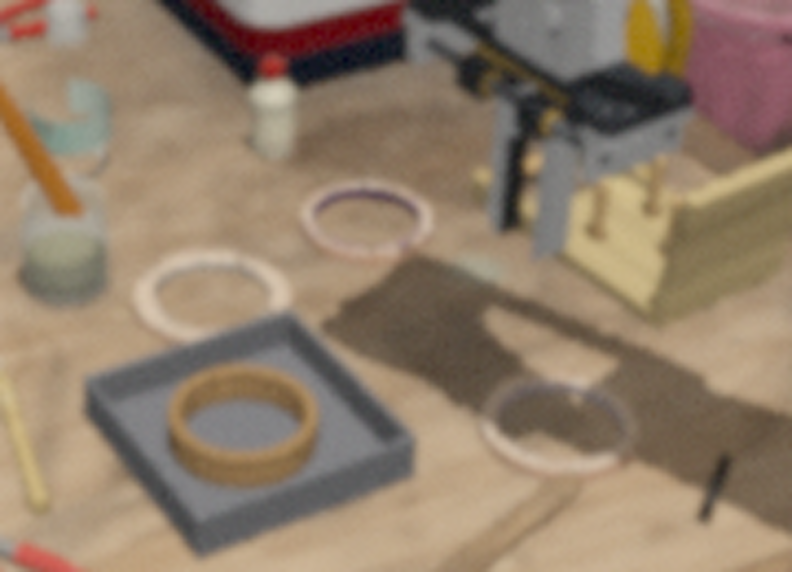

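View pics/t16.png

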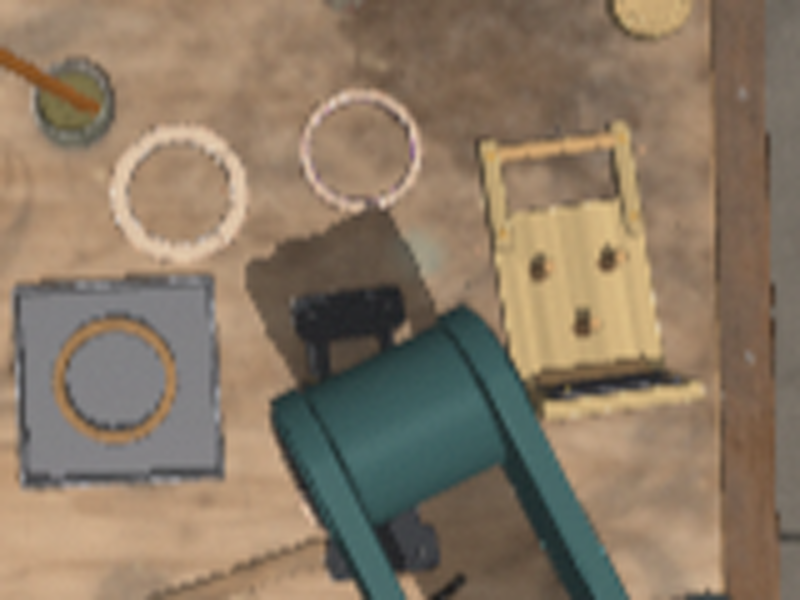

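```bash
python3 - <<'E'
from h import *
p=cams.snapshot('top');q=cams.snapshot('scene')
for n,z,a,b in(('1',.004,(315.9,188.6),(212,295)),('3',.006,(352,180.1),(367,218)),('2',.005,(351.4,244.6),(558,425))):
    b=(np.array(b)+.5)/4.4-.5+[255,155]
    print(n,atz(p,a,z).round(4),atz(q,b,z).round(4))
E
python3 go.py 0.43 .225 .1
```

```text
1 [0.5767 0.3794 0.004 ] [0.5812 0.3797 0.004 ]
3 [0.6099 0.2426 0.006 ] [0.6153 0.2416 0.006 ]
2 [0.3669 0.2455 0.005 ] [0.3637 0.2446 0.005 ]
t 21.77 pos [0.3968 0.2638 0.1383] yaw 1.712 F [-0.  -0.4 -0.6] w 0.0280 delta cm [-4.31  2.75  3.82]
```

```bash
python3 - <<'E'
from stand import *
v=(.4306,.0693,.1404)
for n,(a,b,c,d),s in(('top',(378,190,413,227),11),('scene',(375,180,420,225),8)):
    pp=cams.snapshot(n);im=cv2.resize(pp['frame'][b:d,a:c,::-1],None,fx=s,fy=s,interpolation=cv2.INTER_CUBIC);raw=im.copy()
    for k in(.012,.055,.06):
      for ang in(60,-60,180):
        A=np.radians(ang);w=(proj(pp,world([bk(.08+.0305*np.cos(A)+.005*np.cos(t),-.0305*np.sin(A)+.005*np.sin(t),k) for t in np.linspace(0,6.3,30)],*v,np.radians(82)))-[a,b]+.5)*s-.5
        cv2.polylines(im,[np.int32(w)],False,(255,0,255) if k>.02 else (0,255,0),1)
    cv2.imwrite('pics/d_%s.png'%n,np.hstack([raw,im]))
E
```

```text
(no output)
```

View pics/d_top.png

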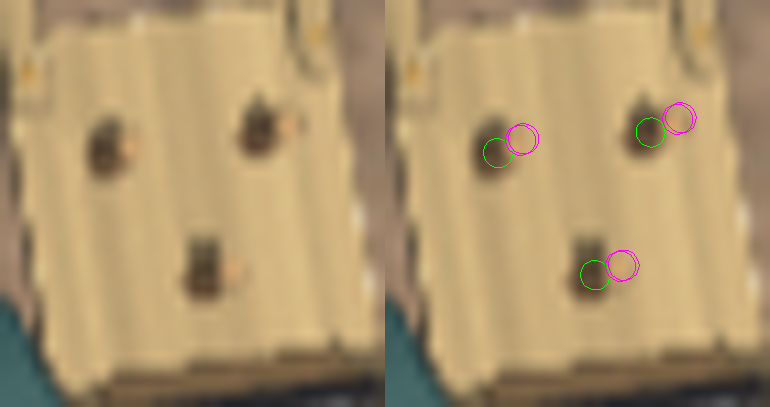

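View pics/d_scene.png

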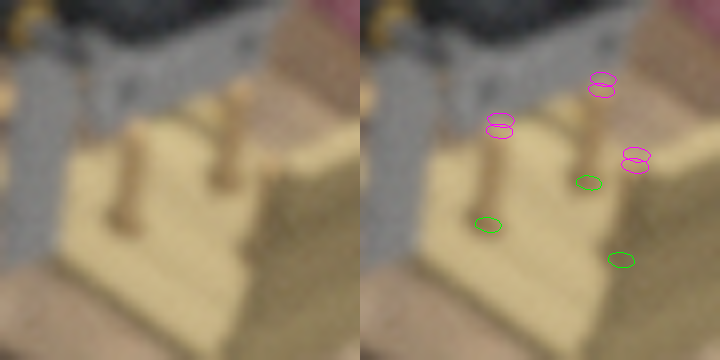

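```bash
python3 go.py .4079 .251 .0125;  python3 -m crank '[{"tx":-1.4,"ty":0.9,"tz":3,"twist":0,"grip":0.3},{"tx":0,"ty":0,"tz":4,"twist":0,"grip":0.3},{"tx":0,"ty":0,"tz":2,"twist":0,"grip":0.3},{"tx":0,"ty":0,"tz":0,"twist":0,"grip":0.3}]';python3 go.py .4079 .251 .0125; python3 - <<'E'
from h import *
q=cams.snapshot('scene'); save(q,'s17.png',(345,205,425,275),8)
E
```

```text
t 21.88 pos [0.3967 0.2636 0.1383] yaw 1.711 F [0.5 0.9 0.1] w 0.0279 delta cm [-1.41  0.94 12.58]
time: 22.38
tool_pos: [0.4061, 0.2501, 0.0466]
ee_rot: [-3.137, 0.001, 1.711]
wrist_force: [0.7, -0.4, 0.4]
width: 0.0285
t 22.38 pos [0.4061 0.2501 0.0466] yaw 1.711 F [ 0.7 -0.4  0.4] w 0.0285 delta cm [0.06 0.21 3.41]
```

View pics/s17.png

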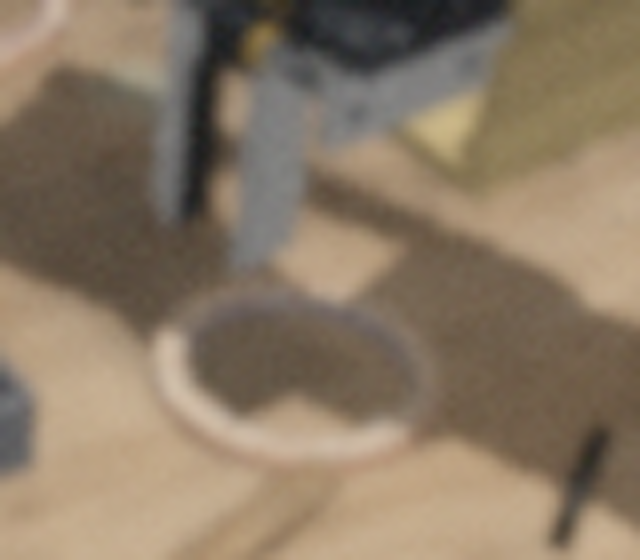

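```bash
python3 -m crank '[{"tx":0,"ty":0.1,"tz":1.4,"twist":0,"grip":0.3},{"tx":0,"ty":0,"tz":1.0,"twist":0,"grip":0.3},{"tx":0,"ty":0,"tz":0.6,"twist":0,"grip":0.3},{"tx":0,"ty":0,"tz":0,"twist":0,"grip":0.3}]';python3 go.py .4079 .251 .0125; python3 - <<'E'
from h import *
q=cams.snapshot('scene'); save(q,'s18.png',(345,205,425,275),8)
E
```

```text
time: 22.92
tool_pos: [0.4081, 0.2508, 0.0179]
ee_rot: [-3.14, 0.0, 1.711]
wrist_force: [-0.6, 0.0, 0.3]
width: 0.0282
t 22.93 pos [0.4081 0.2508 0.0179] yaw 1.711 F [-0.6  0.   0.3] w 0.0282 delta cm [ 0.02 -0.02  0.54]
```

View pics/s18.png

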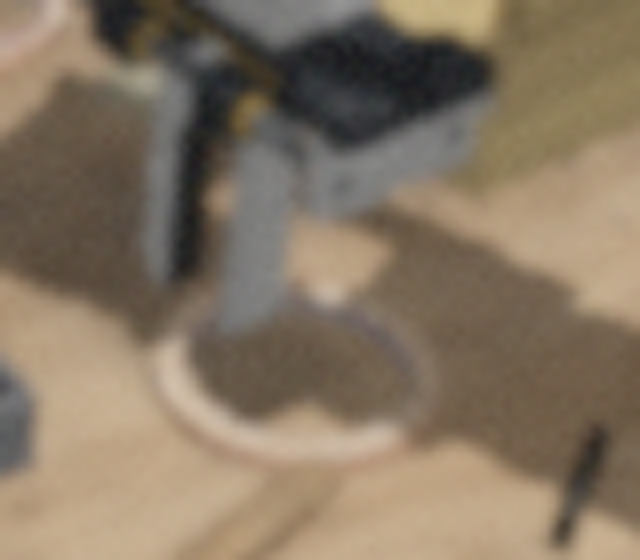

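Inner finger inside the ring (245,330), outer one outside. Lower and close.

```bash
python3 -m crank '[{"tx":0,"ty":0,"tz":0.5,"twist":0,"grip":0.3},{"tx":0,"ty":0,"tz":0,"twist":0,"grip":0.3},{"tx":0,"ty":0,"tz":0,"twist":0,"grip":0.15},{"tx":0,"ty":0,"tz":0,"twist":0,"grip":0},{"tx":0,"ty":0,"tz":0,"twist":0,"grip":0},{"tx":0,"ty":0,"tz":0,"twist":0,"grip":0}]';python3 go.py .5522 .0873 .13;  python3 -m crank '[{"tx":0,"ty":0,"tz":-1,"twist":0,"grip":0},{"tx":0,"ty":0,"tz":-3,"twist":0,"grip":0},{"tx":0,"ty":0,"tz":-4,"twist":0,"grip":0},{"tx":0,"ty":0,"tz":-4,"twist":0,"grip":0},{"tx":0,"ty":0,"tz":-2,"twist":0,"grip":0},{"tx":0,"ty":0,"tz":0,"twist":0,"grip":0}]'; python3 go.py .5522 .0873 .10; python3 - <<'E'
from h import *
q=cams.snapshot('scene'); save(q,'s19.png',(325,165,435,275),5)
E
```

```text
time: 23.72
tool_pos: [0.4085, 0.251, 0.0136]
ee_rot: [-3.141, 0.0, 1.711]
wrist_force: [-0.1, -0.5, 1.1]
width: 0.01
t 23.73 pos [0.4085 0.251  0.0136] yaw 1.711 F [-0.1 -0.5  1.1] w 0.0100 delta cm [-18.22  11.94 -11.64]
time: 24.48
tool_pos: [0.4098, 0.2517, 0.156]
ee_rot: [3.137, -0.002, 1.711]
wrist_force: [0.4, -0.6, -1.7]
width: 0.0099
t 24.48 pos [0.4098 0.2517 0.156 ] yaw 1.711 F [ 0.4 -0.6 -1.7] w 0.0099 delta cm [-18.27  11.77   5.63]
```

View pics/s19.png

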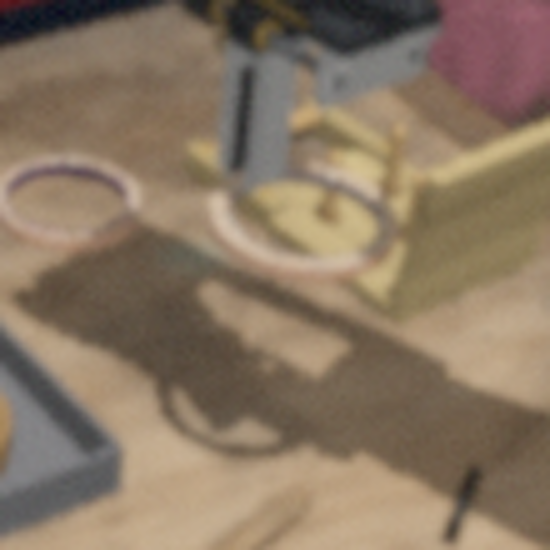

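```bash
python3 -m crank '[{"tx":-2.2,"ty":1.4,"tz":0,"twist":0,"grip":0},{"tx":-4,"ty":2.6,"tz":0,"twist":0,"grip":0},{"tx":-4,"ty":2.6,"tz":0,"twist":0,"grip":0},{"tx":-4,"ty":2.6,"tz":0,"twist":0,"grip":0},{"tx":-2.5,"ty":1.6,"tz":0,"twist":0,"grip":0},{"tx":-1.5,"ty":1,"tz":2,"twist":0,"grip":0},{"tx":0,"ty":0,"tz":3,"twist":0,"grip":0},{"tx":0,"ty":0,"tz":0.5,"twist":0,"grip":0},{"tx":0,"ty":0,"tz":0,"twist":0,"grip":0},{"tx":0,"ty":0,"tz":0,"twist":0,"grip":0}]'; python3 go.py .5522 .0873 .085; cat > hov.py <<'E'
from stand import *
import sys
v=(.4306,.0693,.1404)
# overlay ring predicted from TCP: args: tag, R_out, wall, dz(ring mid below TCP)
def hov(tag,Ro,zb):
    o=get_obs();t=o['tool_pos'];y=o['ee_rot'][2];ty=np.array([np.sin(y),-np.cos(y)])
    w=Ro-.038; c=t[:2]-ty*(w/2+.038)
    print('ring centre',c.round(4))
    for n,(a,b,cc,d),s in(('top',(375,180,423,230),8),('scene',(365,165,425,230),6.4)):
        pp=cams.snapshot(n);im=cv2.resize(pp['frame'][b:d,a:cc,::-1],None,fx=s,fy=s,interpolation=cv2.INTER_CUBIC);raw=im.copy()
        def D(P,col):
            q=(proj(pp,P)-[a,b]+.5)*s-.5; cv2.polylines(im,[np.int32(q)],False,col,1)
        th=np.linspace(0,6.3,50)
        for r in(Ro,.038): D([[c[0]+r*np.cos(k),c[1]+r*np.sin(k),t[2]-zb] for k in th],(0,255,0))
        for ang in(60,-60,180):
            A=np.radians(ang);D(world([bk(.08+.0305*np.cos(A)+.005*np.cos(k),-.0305*np.sin(A)+.005*np.sin(k),.055) for k in th],*v,np.radians(82)),(255,0,255))
        cv2.imwrite('pics/h%s_%s.png'%(tag,n),np.hstack([raw,im]))
hov(sys.argv[1],float(sys.argv[2]),float(sys.argv[3]))
E
python3 hov.py a .0485 .006
```

```text
time: 25.78
tool_pos: [0.5514, 0.0878, 0.0996]
ee_rot: [3.14, 0.0, 1.712]
wrist_force: [0.3, 0.3, -1.4]
width: 0.01
t 25.77 pos [0.5514 0.0878 0.0996] yaw 1.712 F [ 0.3  0.3 -1.4] w 0.0100 delta cm [-0.06  0.07  1.46]
ring centre [0.5086 0.0817]
```

View pics/ha_top.png

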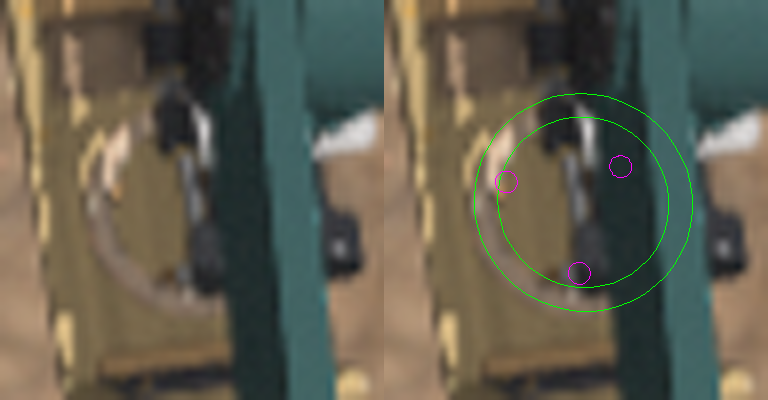

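View pics/ha_scene.png

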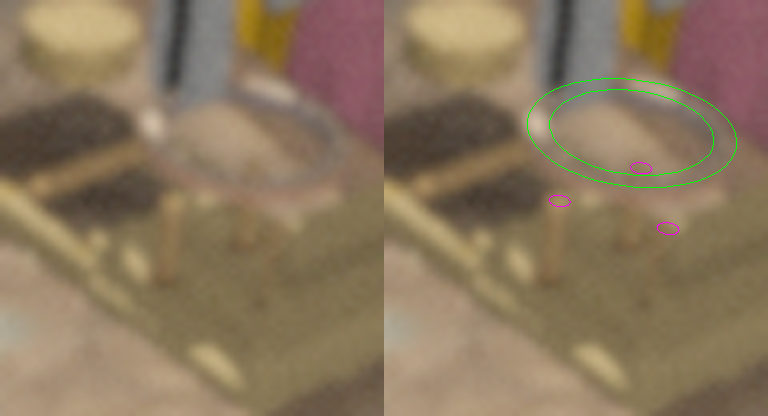

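```bash
python3 -m crank '[{"tx":0,"ty":0,"tz":1,"twist":0,"grip":0},{"tx":0,"ty":0,"tz":1,"twist":0,"grip":0},{"tx":0,"ty":0,"tz":0.5,"twist":0,"grip":0},{"tx":0,"ty":0,"tz":0.5,"twist":0,"grip":0},{"tx":0,"ty":0,"tz":0,"twist":0,"grip":0}]'; python3 go.py .5522 .0873 .085; python3 hov.py b .0485 .006
```

```text
time: 26.5
tool_pos: [0.5505, 0.0873, 0.0679]
ee_rot: [-3.14, -0.0, 1.711]
wrist_force: [-0.3, 0.1, -1.3]
width: 0.0097
t 26.50 pos [0.5505 0.0873 0.0679] yaw 1.711 F [-0.3  0.1 -1.3] w 0.0097 delta cm [-0.02  0.16 -1.71]
ring centre [0.5077 0.0812]
```

View pics/hb_scene.png

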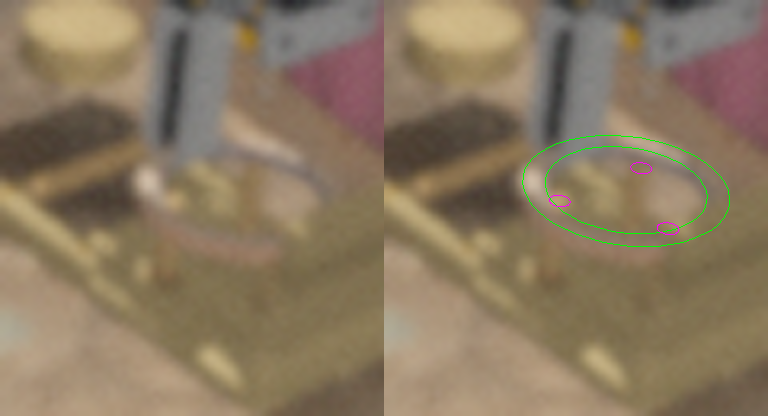

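View pics/hb_top.png

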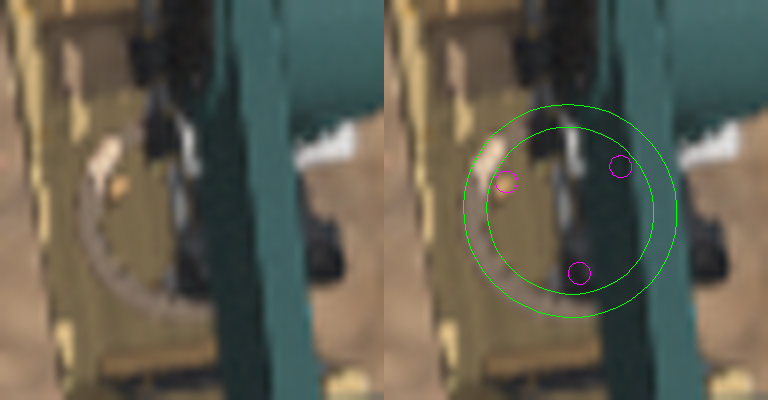

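```bash
python3 -m crank '[{"tx":0,"ty":0.05,"tz":0.7,"twist":0,"grip":0},{"tx":0,"ty":0,"tz":0.7,"twist":0,"grip":0},{"tx":0,"ty":0,"tz":0.4,"twist":0,"grip":0},{"tx":0,"ty":0,"tz":0,"twist":0,"grip":0}]'; python3 -m crank '[{"tx":0,"ty":0,"tz":0.7,"twist":0,"grip":0},{"tx":0,"ty":0,"tz":0.7,"twist":0,"grip":0},{"tx":0,"ty":0,"tz":0.4,"twist":0,"grip":0},{"tx":0,"ty":0,"tz":0,"twist":0,"grip":0}]'
```

```text
time: 27.1
tool_pos: [0.5509, 0.0874, 0.0498]
ee_rot: [-3.14, -0.0, 1.711]
wrist_force: [0.2, -0.1, -0.2]
width: 0.0095
time: 27.6
tool_pos: [0.551, 0.0874, 0.0319]
ee_rot: [-3.14, -0.0, 1.711]
wrist_force: [0.8, 0.2, -1.7]
width: 0.0099
```

```bash
python3 -m crank '[{"tx":0,"ty":0,"tz":0.3,"twist":0,"grip":0},{"tx":0,"ty":0,"tz":0.2,"twist":0,"grip":0},{"tx":0,"ty":0,"tz":0,"twist":0,"grip":0},{"tx":0,"ty":0,"tz":0,"twist":0,"grip":0.15},{"tx":0,"ty":0,"tz":0,"twist":0,"grip":0.26},{"tx":0,"ty":0,"tz":0,"twist":0,"grip":0.26},{"tx":0,"ty":0,"tz":-1,"twist":0,"grip":0.26},{"tx":0,"ty":0,"tz":-3,"twist":0,"grip":0.26},{"tx":0,"ty":0,"tz":-5,"twist":0,"grip":0.26},{"tx":0,"ty":0,"tz":-3,"twist":0,"grip":0.3},{"tx":6,"ty":1,"tz":0,"twist":0,"grip":0.3},{"tx":0,"ty":0,"tz":0,"twist":0,"grip":0.3}]'; python3 go.py .6549 .248 .06; python3 - <<'E'
from h import *
q=cams.snapshot('scene'); save(q,'s20.png',(265,145,445,280),4.4)
E
```

```text
time: 29.1
tool_pos: [0.553, 0.1513, 0.149]
ee_rot: [3.139, -0.001, 1.716]
wrist_force: [-0.8, -0.8, -0.2]
width: 0.0279
t 29.10 pos [0.553  0.1513 0.149 ] yaw 1.716 F [-0.8 -0.8 -0.2] w 0.0279 delta cm [ 8.08 11.45  8.94]
```

View pics/s20.png

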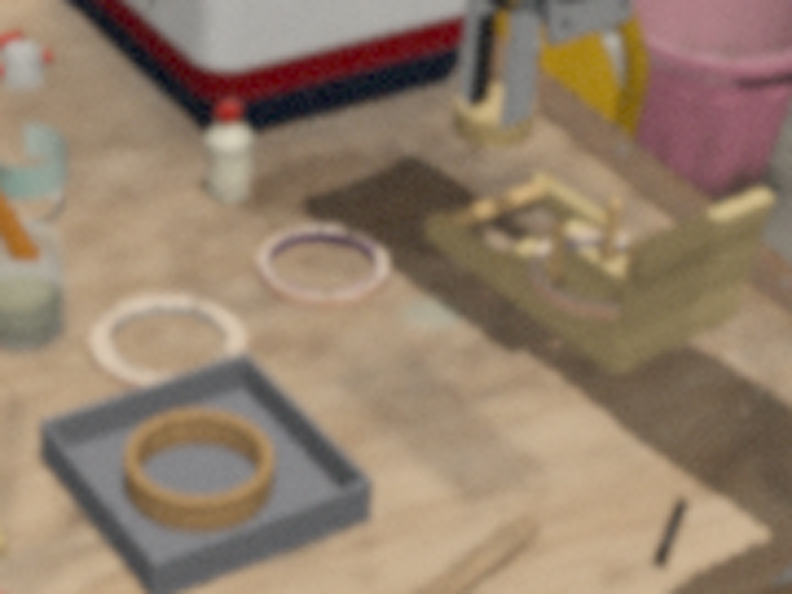

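```bash
python3 -m crank '[{"tx":2.7,"ty":3.8,"tz":1,"twist":0,"grip":0.3},{"tx":2.7,"ty":3.8,"tz":2,"twist":0,"grip":0.3},{"tx":2.7,"ty":3.8,"tz":3,"twist":0,"grip":0.3},{"tx":0,"ty":0,"tz":2.9,"twist":0,"grip":0.3},{"tx":0,"ty":0,"tz":0.5,"twist":0,"grip":0.3},{"tx":0,"ty":0,"tz":0,"twist":0,"grip":0.3}]'; python3 go.py .654 .248 .0125; python3 - <<'E'
from h import *
q=cams.snapshot('scene'); save(q,'s21.png',(305,155,385,235),7)
p=cams.snapshot('top'); save(p,'t21.png',(325,130,385,200),8)
E
```

```text
time: 29.9
tool_pos: [0.6545, 0.2434, 0.054]
ee_rot: [3.142, 0.0, 1.71]
wrist_force: [0.1, -0.6, 0.8]
width: 0.0282
t 29.90 pos [0.6545 0.2434 0.054 ] yaw 1.710 F [ 0.1 -0.6  0.8] w 0.0282 delta cm [0.47 0.01 4.15]
```

View pics/s21.png

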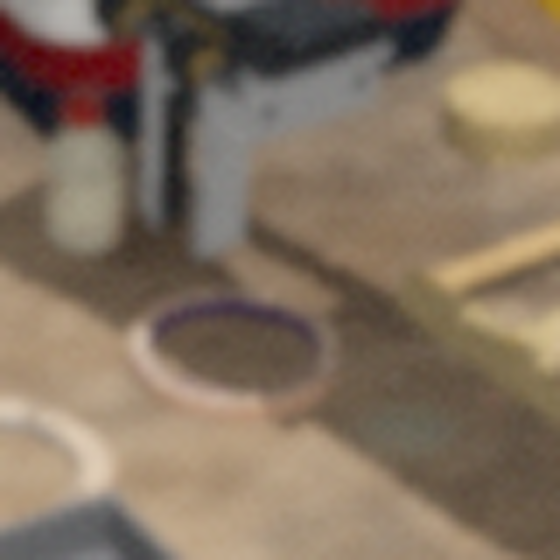

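View pics/t21.png

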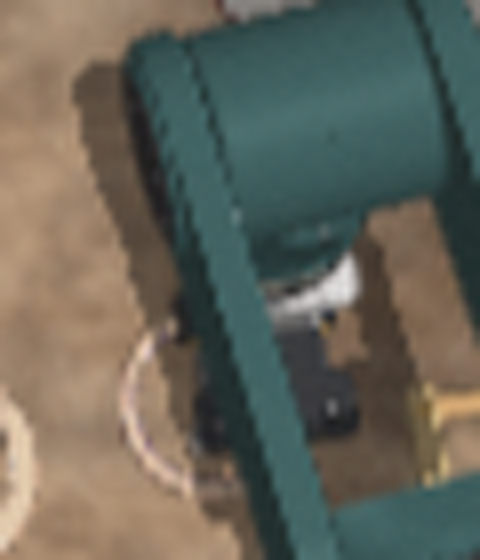

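```bash
python3 -m crank '[{"tx":0.4,"ty":0,"tz":1.5,"twist":0,"grip":0.3},{"tx":0,"ty":0,"tz":1.2,"twist":0,"grip":0.3},{"tx":0,"ty":0,"tz":0.5,"twist":0,"grip":0.3},{"tx":0,"ty":0,"tz":0,"twist":0,"grip":0.3}]'; python3 go.py .654 .248 .0125; python3 - <<'E'
from h import *
q=cams.snapshot('scene'); save(q,'s22.png',(305,155,385,235),7)
E
```

```text
time: 30.5
tool_pos: [0.6532, 0.2482, 0.0203]
ee_rot: [-3.14, 0.0, 1.711]
wrist_force: [0.5, -0.8, 0.2]
width: 0.0282
t 30.50 pos [0.6532 0.2482 0.0203] yaw 1.711 F [ 0.5 -0.8  0.2] w 0.0282 delta cm [-0.03  0.08  0.78]
```

View pics/s22.png

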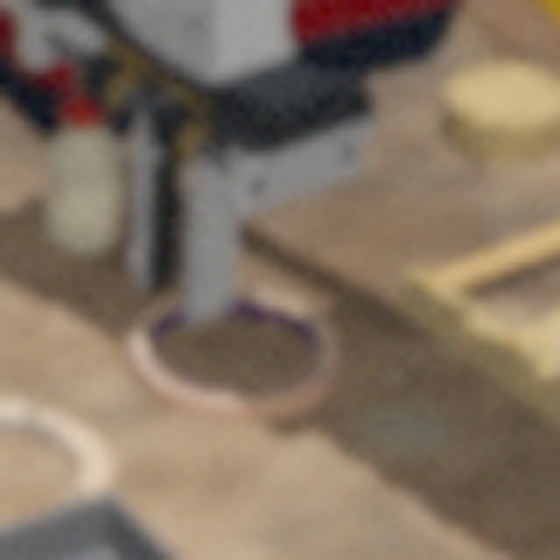

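```bash
python3 -m crank '[{"tx":0,"ty":0,"tz":0.5,"twist":0,"grip":0.3},{"tx":0,"ty":0,"tz":0.2,"twist":0,"grip":0.3},{"tx":0,"ty":0,"tz":0,"twist":0,"grip":0.15},{"tx":0,"ty":0,"tz":0,"twist":0,"grip":0},{"tx":0,"ty":0,"tz":0,"twist":0,"grip":0},{"tx":0,"ty":0,"tz":0,"twist":0,"grip":0}]';python3 -m crank '[{"tx":0,"ty":0,"tz":-1,"twist":0,"grip":0},{"tx":0,"ty":0,"tz":-3,"twist":0,"grip":0},{"tx":0,"ty":0,"tz":-4,"twist":0,"grip":0},{"tx":0,"ty":0,"tz":-4,"twist":0,"grip":0},{"tx":0,"ty":0,"tz":-1,"twist":0,"grip":0},{"tx":0,"ty":0,"tz":0,"twist":0,"grip":0}]'; python3 go.py .5510 .0875 .09
```

```text
time: 31.3
tool_pos: [0.654, 0.2483, 0.0147]
ee_rot: [3.141, 0.0, 1.711]
wrist_force: [0.3, 0.0, 0.4]
width: 0.0072
time: 32.05
tool_pos: [0.654, 0.2484, 0.1448]
ee_rot: [3.141, -0.0, 1.711]
wrist_force: [0.0, 0.0, -1.0]
width: 0.0075
t 32.05 pos [0.654  0.2484 0.1448] yaw 1.711 F [ 0.  0. -1.] w 0.0075 delta cm [-14.49 -12.45   5.47]
```

```bash
python3 -m crank '[{"tx":-2,"ty":-1.7,"tz":0,"twist":0,"grip":0},{"tx":-4,"ty":-3.4,"tz":0,"twist":0,"grip":0},{"tx":-4,"ty":-3.4,"tz":0,"twist":0,"grip":0},{"tx":-3,"ty":-2.6,"tz":0,"twist":0,"grip":0},{"tx":-1.5,"ty":-1.45,"tz":2,"twist":0,"grip":0},{"tx":0,"ty":0,"tz":2.5,"twist":0,"grip":0},{"tx":0,"ty":0,"tz":1,"twist":0,"grip":0},{"tx":0,"ty":0,"tz":0,"twist":0,"grip":0},{"tx":0,"ty":0,"tz":0,"twist":0,"grip":0}]'; python3 go.py .5498 .0873 .085; python3 hov.py c .046 .010
```

```text
time: 33.17
tool_pos: [0.5504, 0.0875, 0.0899]
ee_rot: [3.141, 0.0, 1.712]
wrist_force: [1.6, 1.1, -0.9]
width: 0.0076
t 33.17 pos [0.5504 0.0875 0.0899] yaw 1.712 F [ 1.6  1.1 -0.9] w 0.0076 delta cm [-0.01 -0.06  0.49]
ring centre [0.5088 0.0816]
```

View pics/hc_top.png

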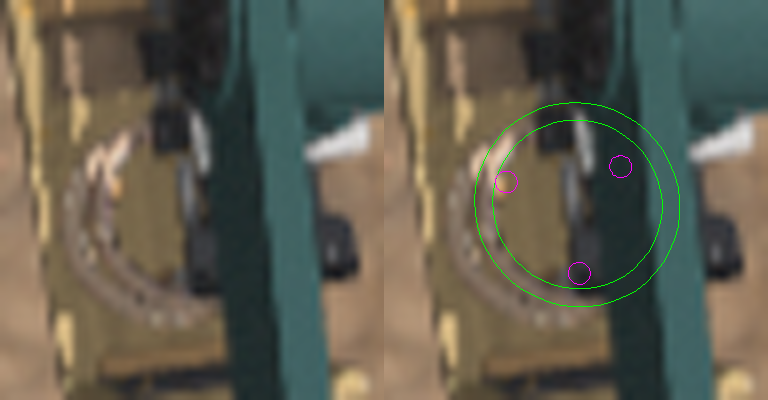

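View pics/hc_scene.png

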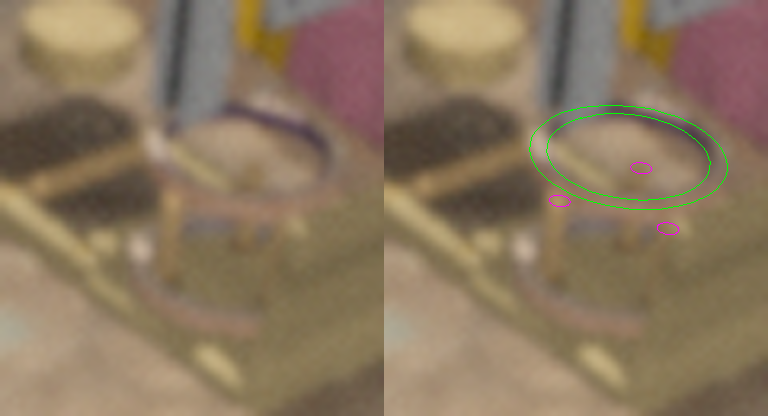

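```bash
python3 -m crank '[{"tx":0,"ty":0,"tz":0.8,"twist":0,"grip":0},{"tx":0,"ty":0,"tz":0.8,"twist":0,"grip":0},{"tx":0,"ty":0,"tz":0.5,"twist":0,"grip":0},{"tx":0,"ty":0,"tz":0.4,"twist":0,"grip":0},{"tx":0,"ty":0,"tz":0,"twist":0,"grip":0}]'; python3 go.py .5498 .0873 .035; python3 -m crank '[{"tx":0,"ty":0,"tz":0.5,"twist":0,"grip":0},{"tx":0,"ty":0,"tz":0.5,"twist":0,"grip":0},{"tx":0,"ty":0,"tz":0,"twist":0,"grip":0}]'; python3 go.py .5498 .0873 .035;
```

```text
time: 33.9
tool_pos: [0.5496, 0.0872, 0.064]
ee_rot: [-3.141, 0.0, 1.711]
wrist_force: [-0.1, -0.4, -1.6]
width: 0.0076
t 33.90 pos [0.5496 0.0872 0.064 ] yaw 1.711 F [-0.1 -0.4 -1.6] w 0.0076 delta cm [0.01 0.03 2.9 ]
time: 34.28
tool_pos: [0.5494, 0.0871, 0.0538]
ee_rot: [-3.14, 0.0, 1.711]
wrist_force: [-0.1, -0.3, -0.6]
width: 0.0076
t 34.27 pos [0.5494 0.0871 0.0538] yaw 1.711 F [-0.1 -0.3 -0.6] w 0.0076 delta cm [0.01 0.04 1.88]
```

```bash
python3 -m crank '[{"tx":0,"ty":0,"tz":0.7,"twist":0,"grip":0},{"tx":0,"ty":0,"tz":0.5,"twist":0,"grip":0},{"tx":0,"ty":0,"tz":0.35,"twist":0,"grip":0},{"tx":0,"ty":0,"tz":0.1,"twist":0,"grip":0},{"tx":0,"ty":0,"tz":0,"twist":0,"grip":0}]'; python3 -m crank '[{"tx":0,"ty":0,"tz":0,"twist":0,"grip":0.15},{"tx":0,"ty":0,"tz":0,"twist":0,"grip":0.26},{"tx":0,"ty":0,"tz":0,"twist":0,"grip":0.26},{"tx":0,"ty":0,"tz":-1,"twist":0,"grip":0.26},{"tx":0,"ty":0,"tz":-3,"twist":0,"grip":0.26},{"tx":0,"ty":0,"tz":-5,"twist":0,"grip":0.26},{"tx":0,"ty":0,"tz":-2,"twist":0,"grip":0.36},{"tx":6,"ty":1,"tz":0,"twist":0,"grip":0.36},{"tx":0,"ty":0,"tz":0,"twist":0,"grip":0.36}]';  python3 - <<'E'
from h import *
q=cams.snapshot('scene'); save(q,'s23.png',(265,145,445,280),4.4)
p=cams.snapshot('top'); save(p,'t23.png',(280,150,440,270),5)
E
```

```text
time: 34.9
tool_pos: [0.5499, 0.0872, 0.038]
ee_rot: [-3.142, 0.0, 1.711]
wrist_force: [-0.2, -0.9, -1.6]
width: 0.0077
time: 36.02
tool_pos: [0.5515, 0.1511, 0.1494]
ee_rot: [3.14, -0.001, 1.716]
wrist_force: [0.3, -0.6, 0.1]
width: 0.0336
```

View pics/s23.png

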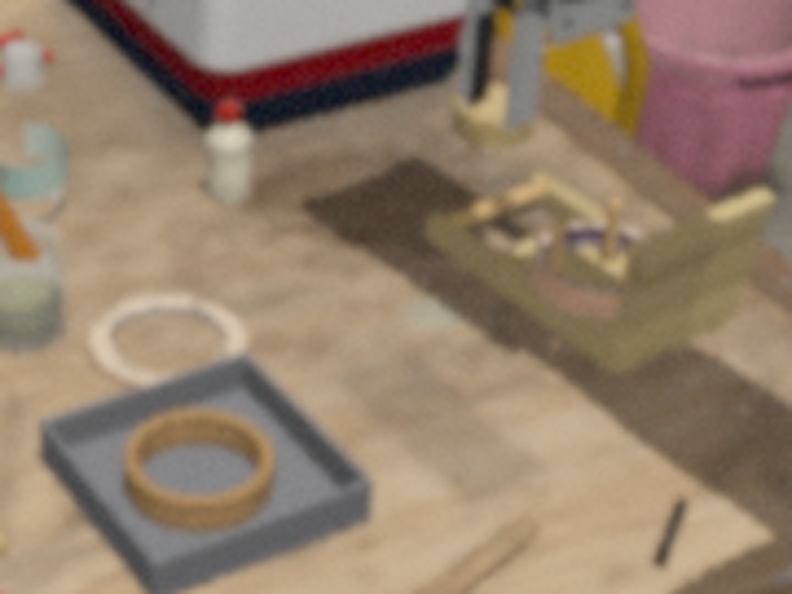

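View pics/t23.png

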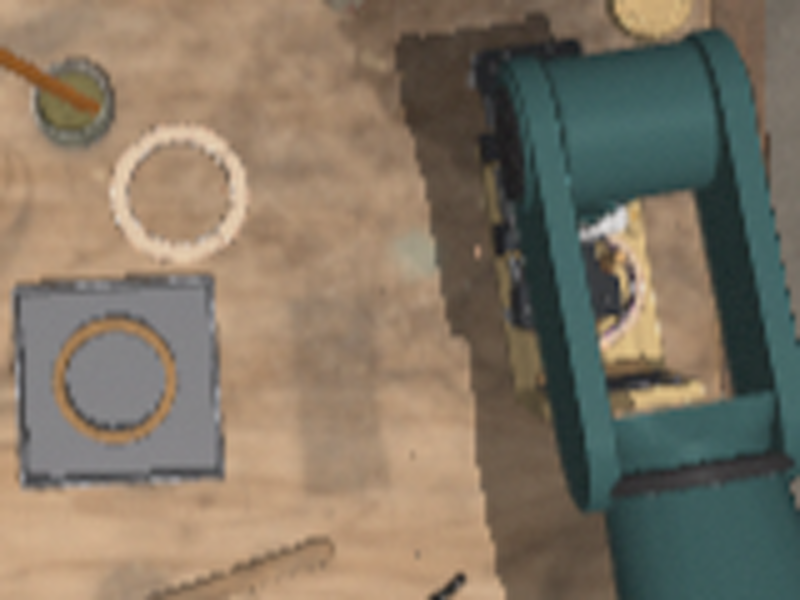

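```bash
python3 go.py .6243 .3859 .06; python3 - <<'E'
from h import *
p=cams.snapshot('top')
for px in((75,100),(98,106),(0,52)): print(atz(p,((px[0]+.5)/5-.5+280,(px[1]+.5)/5-.5+150),.071).round(3))
E
```

```text
t 36.12 pos [0.5513 0.1482 0.1484] yaw 1.713 F [-0.3  0.  -0.5] w 0.0339 delta cm [22.5  10.58  8.83]
[0.637 0.457 0.071]
[0.633 0.44  0.071]
[0.672 0.512 0.071]
```

```bash
python3 -m crank '[{"tx":4.5,"ty":2.1,"tz":0,"twist":0,"grip":0.36},{"tx":4.5,"ty":2.1,"tz":0,"twist":0,"grip":0.36},{"tx":4.5,"ty":2.1,"tz":1,"twist":0,"grip":0.36},{"tx":4.5,"ty":2.1,"tz":2,"twist":0,"grip":0.36},{"tx":4.5,"ty":2.1,"tz":2.5,"twist":0,"grip":0.36},{"tx":0,"ty":0,"tz":3,"twist":0,"grip":0.36},{"tx":0,"ty":0,"tz":0.4,"twist":0,"grip":0.36},{"tx":0,"ty":0,"tz":0,"twist":0,"grip":0.36},{"tx":0,"ty":0,"tz":0,"twist":0,"grip":0.36}]'; python3 go.py .6243 .3859 .0125; python3 - <<'E'
from h import *
q=cams.snapshot('scene'); save(q,'s24.png',(260,155,340,235),7)
E
```

```text
time: 37.3
tool_pos: [0.6252, 0.385, 0.0617]
ee_rot: [3.138, -0.001, 1.71]
wrist_force: [-0.7, -0.6, 0.3]
width: 0.0338
t 37.30 pos [0.6252 0.385  0.0617] yaw 1.710 F [-0.7 -0.6  0.3] w 0.0338 delta cm [ 0.1  -0.1   4.92]
```

View pics/s24.png

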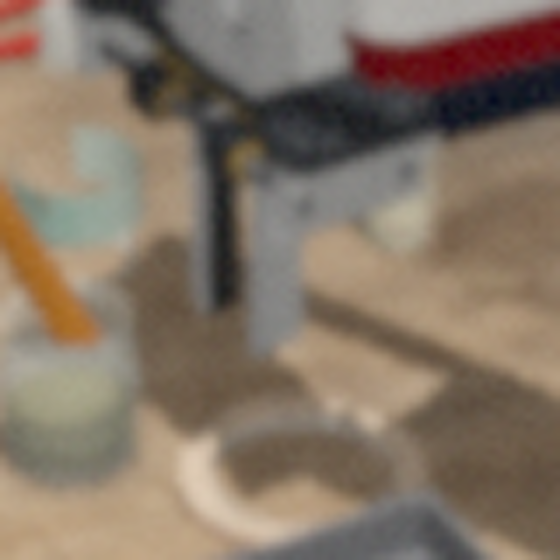

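```bash
python3 -m crank '[{"tx":0.1,"ty":-0.1,"tz":1.5,"twist":0,"grip":0.36},{"tx":0,"ty":0,"tz":1.5,"twist":0,"grip":0.36},{"tx":0,"ty":0,"tz":1.1,"twist":0,"grip":0.36},{"tx":0,"ty":0,"tz":0,"twist":0,"grip":0.36},{"tx":0,"ty":0,"tz":0,"twist":0,"grip":0.36}]'; python3 go.py .6243 .3859 .0125; python3 - <<'E'
from h import *
q=cams.snapshot('scene'); save(q,'s25.png',(260,155,340,235),7)
E
```

```text
time: 37.98
tool_pos: [0.6229, 0.3864, 0.018]
ee_rot: [3.141, 0.0, 1.711]
wrist_force: [0.2, 0.5, 1.1]
width: 0.0339
t 37.98 pos [0.6229 0.3864 0.018 ] yaw 1.711 F [0.2 0.5 1.1] w 0.0339 delta cm [-0.07  0.13  0.55]
```

View pics/s25.png

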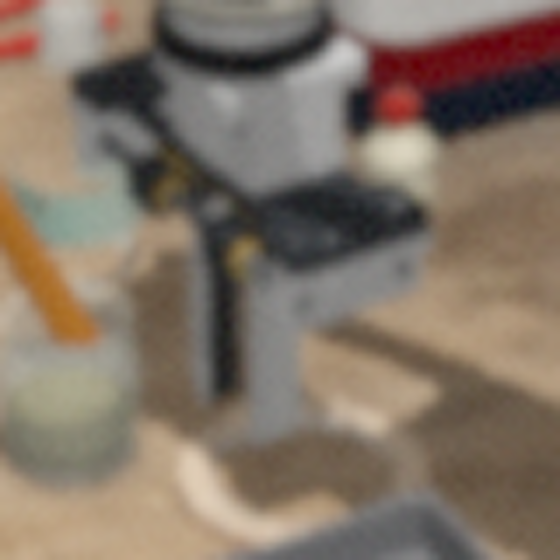

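```bash
python3 -m crank '[{"tx":-0.05,"ty":0.1,"tz":0.4,"twist":0,"grip":0.36},{"tx":0,"ty":0,"tz":0.1,"twist":0,"grip":0.36},{"tx":0,"ty":0,"tz":0,"twist":0,"grip":0.36}]'; python3 -m crank '[{"tx":0,"ty":0,"tz":0,"twist":0,"grip":0.2},{"tx":0,"ty":0,"tz":0,"twist":0,"grip":0},{"tx":0,"ty":0,"tz":0,"twist":0,"grip":0},{"tx":0,"ty":0,"tz":0,"twist":0,"grip":0},{"tx":0,"ty":0,"tz":0,"twist":0,"grip":0}]';python3 -m crank '[{"tx":0,"ty":0,"tz":-1,"twist":0,"grip":0},{"tx":0,"ty":0,"tz":-3,"twist":0,"grip":0},{"tx":0,"ty":0,"tz":-4,"twist":0,"grip":0},{"tx":0,"ty":0,"tz":-4,"twist":0,"grip":0},{"tx":0,"ty":0,"tz":-1,"twist":0,"grip":0},{"tx":0,"ty":0,"tz":0,"twist":0,"grip":0}]'; python3 go.py .5536 .0878 .10; python3 - <<'E'
from h import *
q=cams.snapshot('scene'); save(q,'s26.png',(260,135,370,255),5)
E
```

```text
time: 38.4
tool_pos: [0.6237, 0.3859, 0.0129]
ee_rot: [-3.141, 0.0, 1.711]
wrist_force: [0.2, 0.2, -0.3]
width: 0.0338
time: 39.02
tool_pos: [0.624, 0.3859, 0.0132]
ee_rot: [3.141, 0.0, 1.711]
wrist_force: [-0.2, 0.5, 0.7]
width: 0.0143
time: 39.78
tool_pos: [0.6239, 0.3861, 0.1432]
ee_rot: [3.141, -0.0, 1.711]
wrist_force: [-0.9, 0.8, -1.4]
width: 0.0145
t 39.77 pos [0.6239 0.3861 0.1432] yaw 1.711 F [-0.9  0.8 -1.4] w 0.0145 delta cm [-28.56 -11.14   4.31]
```

View pics/s26.png

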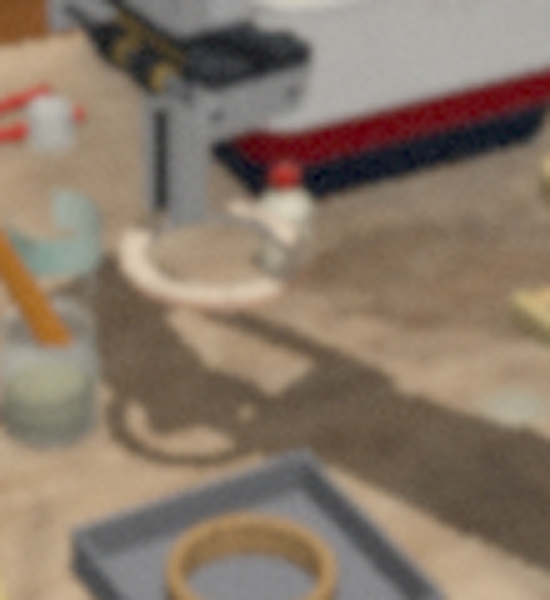

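```bash
python3 -m crank '[{"tx":-2.5,"ty":-1.0,"tz":0,"twist":0,"grip":0},{"tx":-5,"ty":-1.95,"tz":0,"twist":0,"grip":0},{"tx":-5,"ty":-1.95,"tz":0,"twist":0,"grip":0},{"tx":-5,"ty":-1.95,"tz":0,"twist":0,"grip":0},{"tx":-5,"ty":-1.95,"tz":0,"twist":0,"grip":0},{"tx":-4,"ty":-1.6,"tz":0,"twist":0,"grip":0},{"tx":-2,"ty":-0.7,"tz":1.5,"twist":0,"grip":0},{"tx":0,"ty":0,"tz":2.5,"twist":0,"grip":0},{"tx":0,"ty":0,"tz":1,"twist":0,"grip":0},{"tx":0,"ty":0,"tz":0,"twist":0,"grip":0},{"tx":0,"ty":0,"tz":0,"twist":0,"grip":0}]'; python3 go.py .5537 .0878 .085; python3 hov.py d .0535 .010
```

```text
time: 41.2
tool_pos: [0.5542, 0.0887, 0.0934]
ee_rot: [3.141, 0.0, 1.712]
wrist_force: [-0.6, 0.6, -1.1]
width: 0.0145
t 41.20 pos [0.5542 0.0887 0.0934] yaw 1.712 F [-0.6  0.6 -1.1] w 0.0145 delta cm [-0.08 -0.06  0.84]
ring centre [0.5089 0.0822]
```

View pics/hd_top.png

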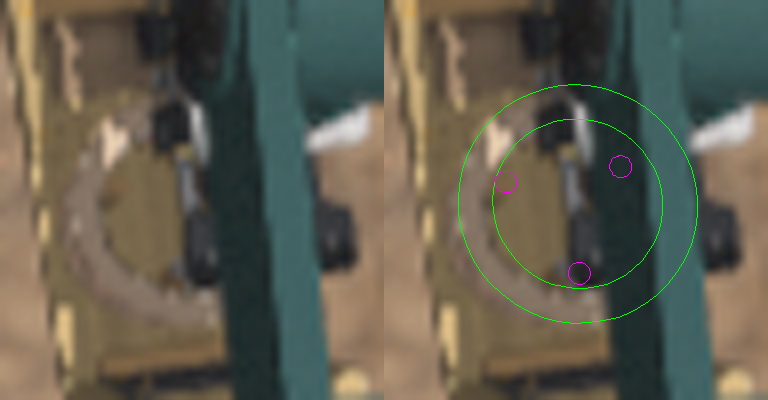

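View pics/hd_scene.png

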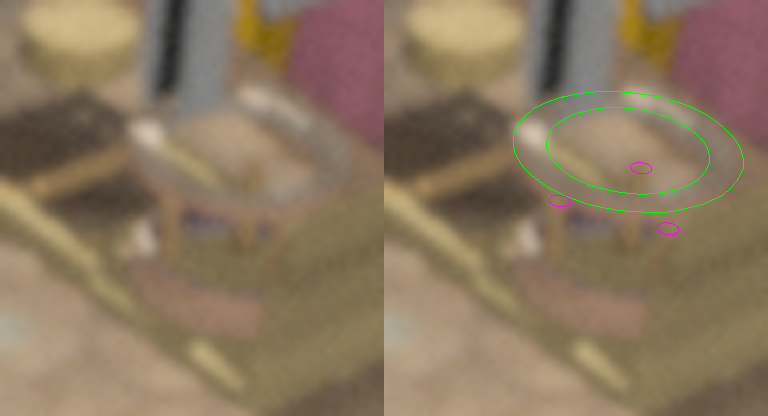

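```bash
python3 -m crank '[{"tx":-0.1,"ty":-0.05,"tz":0.6,"twist":0,"grip":0},{"tx":0,"ty":0,"tz":0.8,"twist":0,"grip":0},{"tx":0,"ty":0,"tz":0.5,"twist":0,"grip":0},{"tx":0,"ty":0,"tz":0.4,"twist":0,"grip":0},{"tx":0,"ty":0,"tz":0,"twist":0,"grip":0}]'; python3 go.py .5537 .0878 .0435; python3 hov.py e .0535 .010
```

```text
time: 41.92
tool_pos: [0.5531, 0.0871, 0.0694]
ee_rot: [-3.141, 0.0, 1.711]
wrist_force: [-0.1, 0.6, -1.0]
width: 0.0149
t 41.92 pos [0.5531 0.0871 0.0694] yaw 1.711 F [-0.1  0.6 -1. ] w 0.0149 delta cm [0.06 0.08 2.59]
ring centre [0.5078 0.0807]
```

View pics/he_top.png

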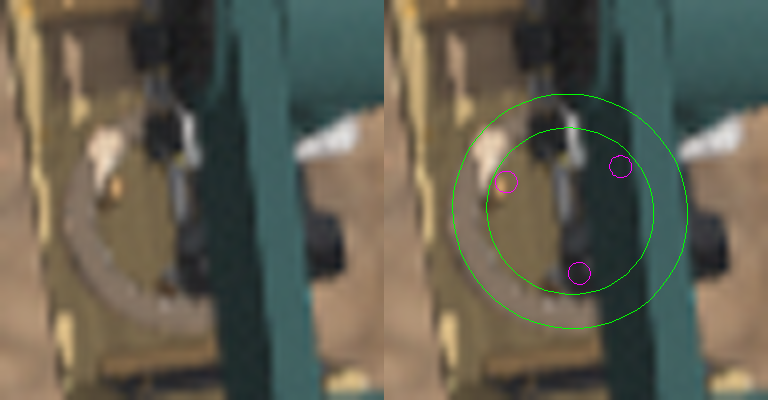

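View pics/he_scene.png

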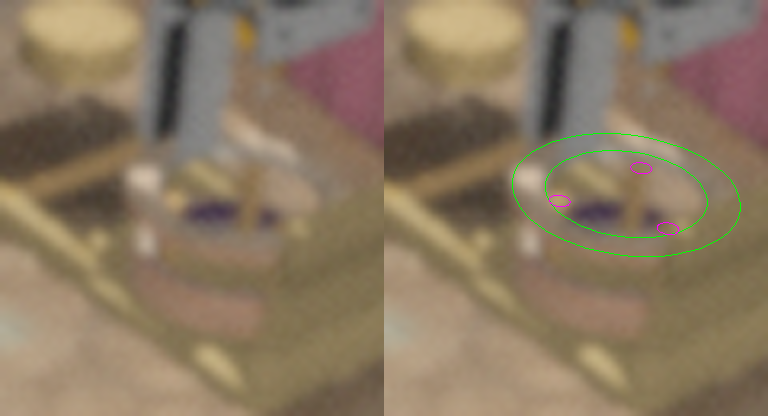

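```bash
python3 -m crank '[{"tx":0.05,"ty":0.05,"tz":0.5,"twist":0,"grip":0},{"tx":0,"ty":0,"tz":0.5,"twist":0,"grip":0},{"tx":0,"ty":0,"tz":0.4,"twist":0,"grip":0},{"tx":0,"ty":0,"tz":0,"twist":0,"grip":0}]'; python3 -m crank '[{"tx":0,"ty":0,"tz":0.5,"twist":0,"grip":0},{"tx":0,"ty":0,"tz":0.35,"twist":0,"grip":0},{"tx":0,"ty":0,"tz":0.1,"twist":0,"grip":0},{"tx":0,"ty":0,"tz":0,"twist":0,"grip":0}]'
```

```text
time: 42.52
tool_pos: [0.5534, 0.0877, 0.0553]
ee_rot: [-3.14, -0.0, 1.711]
wrist_force: [-0.3, 0.8, -1.3]
width: 0.0145
time: 43.02
tool_pos: [0.5538, 0.0877, 0.0464]
ee_rot: [-3.141, 0.0, 1.711]
wrist_force: [0.9, 0.1, -1.5]
width: 0.0145
```

Release, lift, and clear the arm to the left to look.

```bash
python3 -m crank '[{"tx":0,"ty":0,"tz":0.2,"twist":0,"grip":0},{"tx":0,"ty":0,"tz":0,"twist":0,"grip":0.2},{"tx":0,"ty":0,"tz":0,"twist":0,"grip":0.3},{"tx":0,"ty":0,"tz":0,"twist":0,"grip":0.3},{"tx":0,"ty":0,"tz":-1,"twist":0,"grip":0.3},{"tx":0,"ty":0,"tz":-3,"twist":0,"grip":0.3},{"tx":0,"ty":0,"tz":-5,"twist":0,"grip":0.3},{"tx":0,"ty":0,"tz":-2,"twist":0,"grip":0.35},{"tx":6,"ty":-1,"tz":0,"twist":0,"grip":0.35},{"tx":6,"ty":-2,"tz":0,"twist":0,"grip":0.35},{"tx":6,"ty":-2,"tz":0,"twist":0,"grip":0.35},{"tx":6,"ty":-2,"tz":0,"twist":0,"grip":0.35}]'; python3 -m crank '[{"tx":4,"ty":-2,"tz":0,"twist":0,"grip":0.35},{"tx":4,"ty":-2,"tz":0,"twist":0,"grip":0.35},{"tx":0,"ty":0,"tz":0,"twist":0,"grip":0.35}]';  python3 - <<'E'
from h import *
q=cams.snapshot('scene'); save(q,'s27.png',(355,165,455,240),8)
p=cams.snapshot('top'); save(p,'t27.png',(365,165,440,240),8); save(p,'t27f.png')
E
python3 go.py 0 0 0
```

```text
time: 44.52
tool_pos: [0.4512, 0.3153, 0.1556]
ee_rot: [3.14, -0.001, 1.711]
wrist_force: [1.4, -0.2, -0.5]
width: 0.033
time: 44.9
tool_pos: [0.3995, 0.3895, 0.1554]
ee_rot: [3.141, -0.001, 1.716]
wrist_force: [0.1, -0.2, 0.0]
width: 0.0328
t 45.00 pos [0.4013 0.3872 0.1551] yaw 1.712 F [-0.3  0.1  0.6] w 0.0327 delta cm [-32.68 -45.2   15.47]
```

View pics/s27.png

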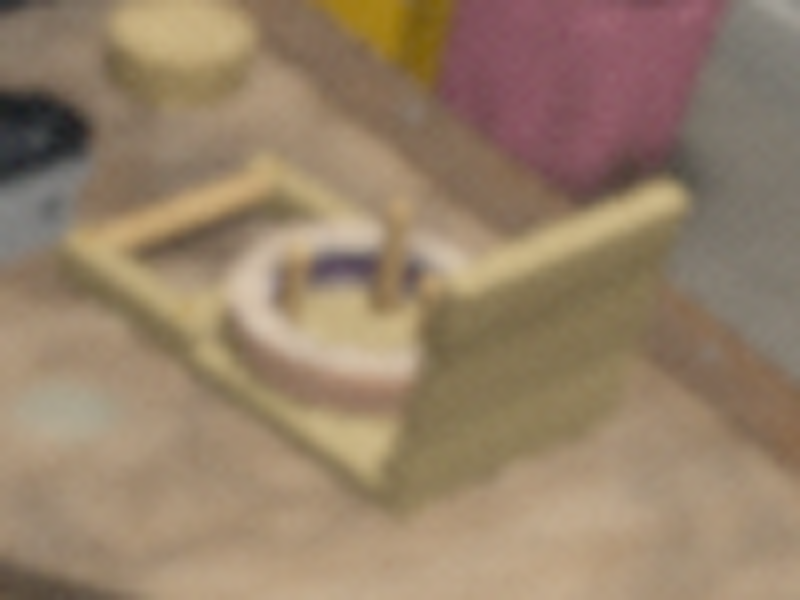

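View pics/t27.png

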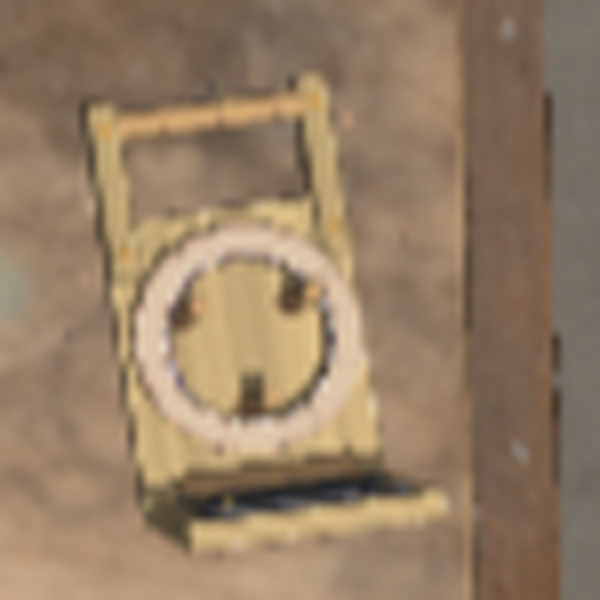

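View pics/t27f.png

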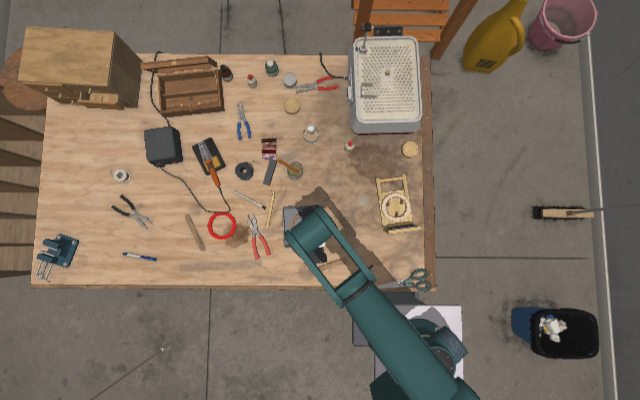

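```bash
python3 go.py .6155 .0955 .09; python3 -m crank '[{"tx":-4.2,"ty":2.8,"tz":0,"twist":0,"grip":0.35},{"tx":-5,"ty":3.4,"tz":0,"twist":0,"grip":0.35},{"tx":-5,"ty":3.4,"tz":0,"twist":0,"grip":0.35},{"tx":-5,"ty":3.4,"tz":0,"twist":0,"grip":0.35},{"tx":-5,"ty":2.5,"tz":0,"twist":0,"grip":0.35},{"tx":-4,"ty":1,"tz":2,"twist":0,"grip":0.35},{"tx":-3.6,"ty":0.5,"tz":3,"twist":0,"grip":0.35},{"tx":0,"ty":0,"tz":1.5,"twist":0,"grip":0.35},{"tx":0,"ty":0,"tz":0,"twist":0,"grip":0.35},{"tx":0,"ty":0,"tz":0,"twist":0,"grip":0.35}]';python3 go.py .6155 .0955 .0125
```

```text
t 45.00 pos [0.4013 0.3872 0.1551] yaw 1.712 F [-0.3  0.1  0.6] w 0.0327 delta cm [-31.9   17.09   6.54]
time: 46.25
tool_pos: [0.6145, 0.0969, 0.0909]
ee_rot: [3.139, -0.0, 1.712]
wrist_force: [-0.2, 0.1, -0.2]
width: 0.0329
t 46.25 pos [0.6145 0.0969 0.0909] yaw 1.712 F [-0.2  0.1 -0.2] w 0.0329 delta cm [-0.15  0.07  7.84]
```

```bash
python3 -m crank '[{"tx":-0.1,"ty":0.1,"tz":2.5,"twist":0,"grip":0.35},{"tx":0,"ty":0,"tz":2.0,"twist":0,"grip":0.35},{"tx":0,"ty":0,"tz":0,"twist":0,"grip":0.35},{"tx":0,"ty":0,"tz":0,"twist":0,"grip":0.35}]';python3 go.py .6155 .0955 .0125; python3 - <<'E'
from h import *
q=cams.snapshot('scene'); save(q,'s28.png',(345,150,435,230),8)
E
```

```text
time: 46.75
tool_pos: [0.6155, 0.0957, 0.0453]
ee_rot: [3.141, 0.0, 1.712]
wrist_force: [-0.4, -1.2, -0.0]
width: 0.0327
t 46.75 pos [0.6155 0.0957 0.0453] yaw 1.712 F [-0.4 -1.2 -0. ] w 0.0327 delta cm [-0.02 -0.01  3.28]
```

View pics/s28.png

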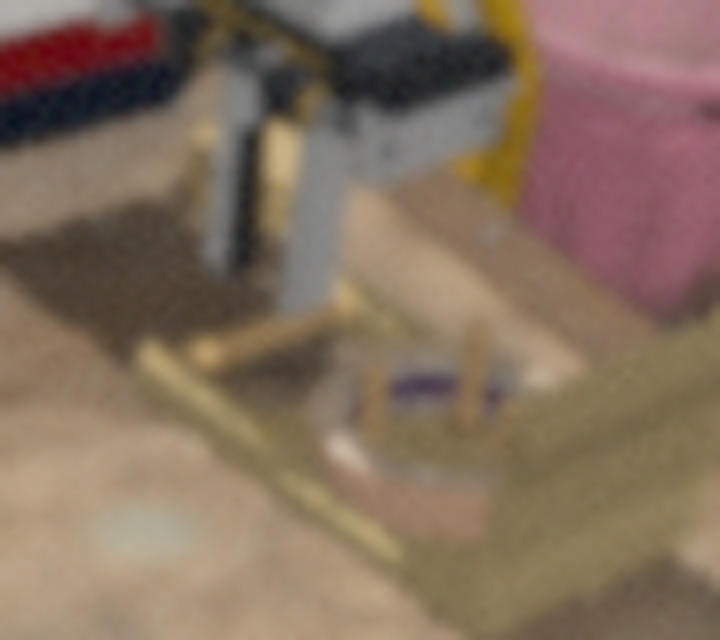

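```bash
python3 -m crank '[{"tx":0,"ty":0,"tz":1.5,"twist":0,"grip":0.35},{"tx":0,"ty":0,"tz":1.2,"twist":0,"grip":0.35},{"tx":0,"ty":0,"tz":0.5,"twist":0,"grip":0.35},{"tx":0,"ty":0,"tz":0,"twist":0,"grip":0.35},{"tx":0,"ty":0,"tz":0,"twist":0,"grip":0.35}]';python3 go.py .6155 .0955 .0125; python3 -m crank '[{"tx":0,"ty":0,"tz":0,"twist":0,"grip":0.2},{"tx":0,"ty":0,"tz":0,"twist":0,"grip":0},{"tx":0,"ty":0,"tz":0,"twist":0,"grip":0},{"tx":0,"ty":0,"tz":0,"twist":0,"grip":0},{"tx":0,"ty":0,"tz":0,"twist":0,"grip":0}]'; python3 - <<'E'
from h import *
q=cams.snapshot('scene'); save(q,'s29.png',(345,150,435,230),8)
E
```

```text
time: 47.42
tool_pos: [0.6152, 0.0952, 0.0123]
ee_rot: [3.142, 0.0, 1.711]
wrist_force: [0.5, 0.4, 0.1]
width: 0.0331
t 47.42 pos [0.6152 0.0952 0.0123] yaw 1.711 F [0.5 0.4 0.1] w 0.0331 delta cm [ 0.02  0.04 -0.02]
time: 48.05
tool_pos: [0.6157, 0.0953, 0.0126]
ee_rot: [3.14, 0.0, 1.711]
wrist_force: [3.3, 1.1, -2.6]
width: 0.011
```

View pics/s29.png

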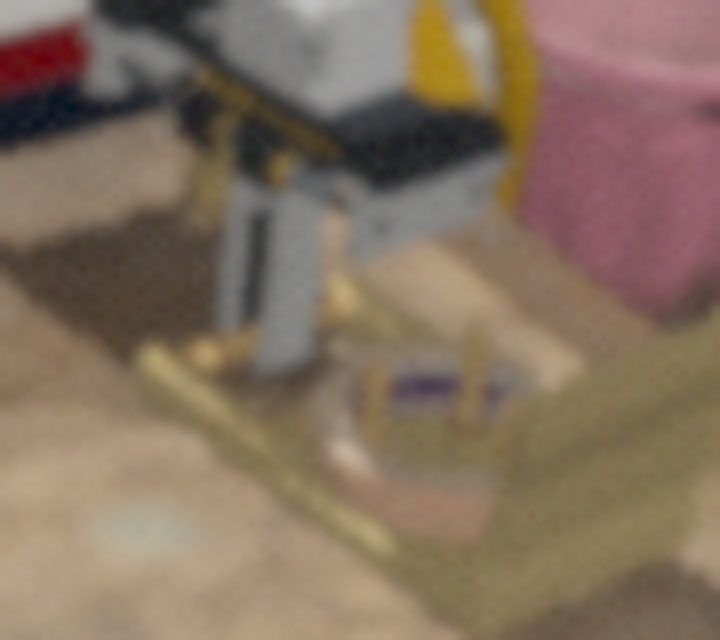

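```bash
python3 -m crank '[{"tx":0,"ty":-0.04,"tz":-0.39,"twist":0,"grip":0},{"tx":0,"ty":-0.04,"tz":-0.39,"twist":0,"grip":0},{"tx":0,"ty":-0.06,"tz":-0.45,"twist":0,"grip":0},{"tx":0,"ty":-0.18,"tz":-1.10,"twist":0,"grip":0},{"tx":0,"ty":-0.26,"tz":-1.08,"twist":0,"grip":0},{"tx":0,"ty":-0.31,"tz":-1.07,"twist":0,"grip":0},{"tx":0,"ty":-0.38,"tz":-1.04,"twist":0,"grip":0},{"tx":0,"ty":0,"tz":0,"twist":0,"grip":0},{"tx":0,"ty":0,"tz":0,"twist":0,"grip":0}]'; python3 - <<'E'
from h import *
q=cams.snapshot('scene'); save(q,'s30.png',(345,130,435,230),6)
E
```

```text
time: 49.22
tool_pos: [0.6025, 0.0935, 0.0677]
ee_rot: [3.141, 0.0, 1.711]
wrist_force: [2.5, 0.9, -1.1]
width: 0.0108
```

View pics/s30.png

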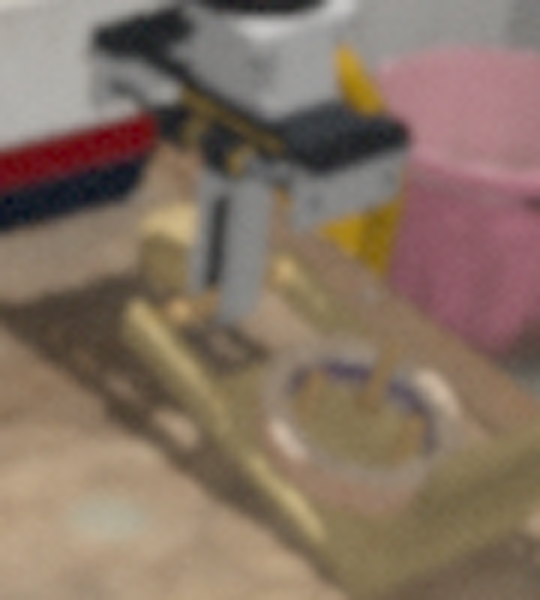

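```bash
python3 -m crank '[{"tx":0,"ty":-0.45,"tz":-1.02,"twist":0,"grip":0},{"tx":0,"ty":-0.50,"tz":-1.0,"twist":0,"grip":0},{"tx":0,"ty":-0.56,"tz":-0.96,"twist":0,"grip":0},{"tx":0,"ty":-0.61,"tz":-0.93,"twist":0,"grip":0},{"tx":0,"ty":-0.67,"tz":-0.89,"twist":0,"grip":0},{"tx":0,"ty":-0.72,"tz":-0.84,"twist":0,"grip":0},{"tx":0,"ty":-0.77,"tz":-0.81,"twist":0,"grip":0},{"tx":0,"ty":-0.82,"tz":-0.75,"twist":0,"grip":0},{"tx":0,"ty":-0.86,"tz":-0.71,"twist":0,"grip":0},{"tx":0,"ty":-0.90,"tz":-0.65,"twist":0,"grip":0},{"tx":0,"ty":0,"tz":0,"twist":0,"grip":0},{"tx":0,"ty":0,"tz":0,"twist":0,"grip":0}]'; python3 - <<'E'
from h import *
q=cams.snapshot('scene'); save(q,'s31.png',(345,110,455,240),5)
E
```

```text
time: 50.78
tool_pos: [0.5367, 0.084, 0.1559]
ee_rot: [3.135, 0.001, 1.711]
wrist_force: [6.5, 0.6, 6.7]
width: 0.0111
```

View pics/s31.png

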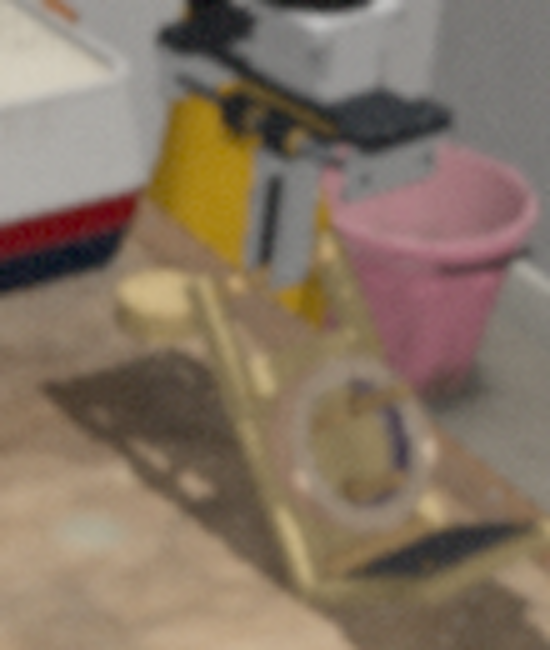

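```bash
python3 -m crank '[{"tx":0,"ty":-0.93,"tz":-0.7,"twist":0,"grip":0},{"tx":0,"ty":-0.97,"tz":-0.55,"twist":0,"grip":0},{"tx":0,"ty":-1.0,"tz":-0.48,"twist":0,"grip":0},{"tx":0,"ty":-1.03,"tz":-0.43,"twist":0,"grip":0},{"tx":0,"ty":-1.05,"tz":-0.36,"twist":0,"grip":0},{"tx":0,"ty":0,"tz":0,"twist":0,"grip":0}]'; python3 - <<'E'
from h import *
q=cams.snapshot('scene'); save(q,'s32.png',(345,110,455,240),5)
E
```

```text
time: 51.58
tool_pos: [0.4853, 0.0767, 0.1806]
ee_rot: [3.139, 0.001, 1.711]
wrist_force: [2.9, -0.7, 7.4]
width: 0.0112
```

View pics/s32.png

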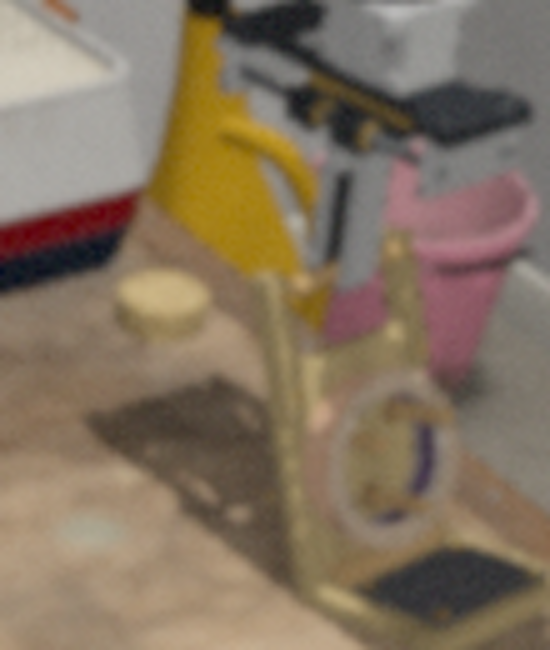

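```bash
python3 -m crank '[{"tx":0,"ty":-0.8,"tz":-0.24,"twist":0,"grip":0},{"tx":0,"ty":-0.8,"tz":-0.18,"twist":0,"grip":0},{"tx":0,"ty":-0.7,"tz":-0.13,"twist":0,"grip":0},{"tx":0,"ty":-0.6,"tz":-0.09,"twist":0,"grip":0},{"tx":0,"ty":-0.5,"tz":-0.06,"twist":0,"grip":0},{"tx":0,"ty":0,"tz":0,"twist":0,"grip":0},{"tx":0,"ty":0,"tz":0,"twist":0,"grip":0}]'; python3 - <<'E'
from h import *
q=cams.snapshot('scene'); save(q,'s33.png',(375,110,475,255),5)
E
```

```text
time: 52.5
tool_pos: [0.4513, 0.0718, 0.1871]
ee_rot: [3.141, 0.001, 1.711]
wrist_force: [0.5, -0.6, 8.5]
width: 0.0108
```

View pics/s33.png

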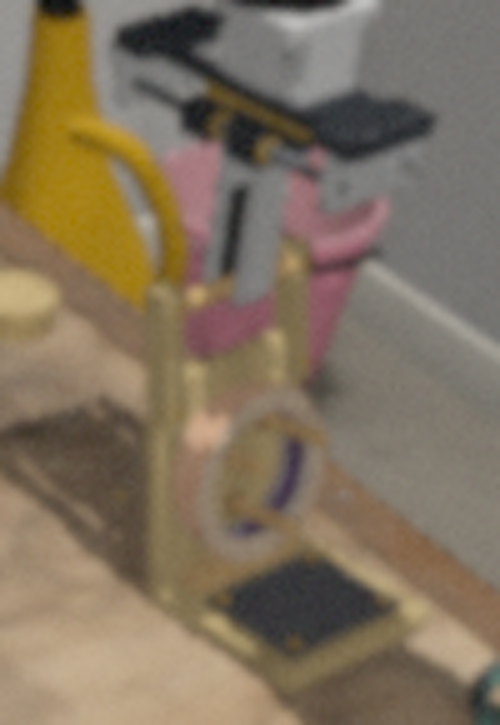

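```bash
for i in 1; do python3 -m crank '[{"tx":0,"ty":-0.3,"tz":-0.05,"twist":0,"grip":0},{"tx":0,"ty":-0.2,"tz":0,"twist":0,"grip":0},{"tx":0,"ty":0,"tz":0,"twist":0,"grip":0}]'; python3 -m crank '[{"tx":0,"ty":-0.15,"tz":-0.01,"twist":0,"grip":0},{"tx":0,"ty":0,"tz":0,"twist":0,"grip":0}]'; done
```

```text
time: 52.92
tool_pos: [0.4464, 0.0711, 0.1875]
ee_rot: [3.141, 0.001, 1.711]
wrist_force: [1.4, -0.9, 8.1]
width: 0.011
time: 53.18
tool_pos: [0.4448, 0.0708, 0.1876]
ee_rot: [-3.141, 0.001, 1.711]
wrist_force: [0.2, -0.8, 7.7]
width: 0.011
```

```bash
python3 -m crank '[{"tx":0,"ty":-0.15,"tz":0,"twist":0,"grip":0},{"tx":0,"ty":0,"tz":0,"twist":0,"grip":0}]'; python3 -m crank '[{"tx":0,"ty":-0.15,"tz":0,"twist":0,"grip":0},{"tx":0,"ty":0,"tz":0,"twist":0,"grip":0}]';  python3 - <<'E'
from h import *
q=cams.snapshot('scene'); save(q,'s34.png',(385,190,475,265),8)
E
```

```text
time: 53.42
tool_pos: [0.4435, 0.0706, 0.1877]
ee_rot: [3.141, 0.001, 1.711]
wrist_force: [1.0, -1.0, 7.4]
width: 0.0112
time: 53.68
tool_pos: [0.4419, 0.0704, 0.1877]
ee_rot: [3.141, 0.001, 1.711]
wrist_force: [1.4, -0.6, 9.2]
width: 0.0114
```

View pics/s34.png

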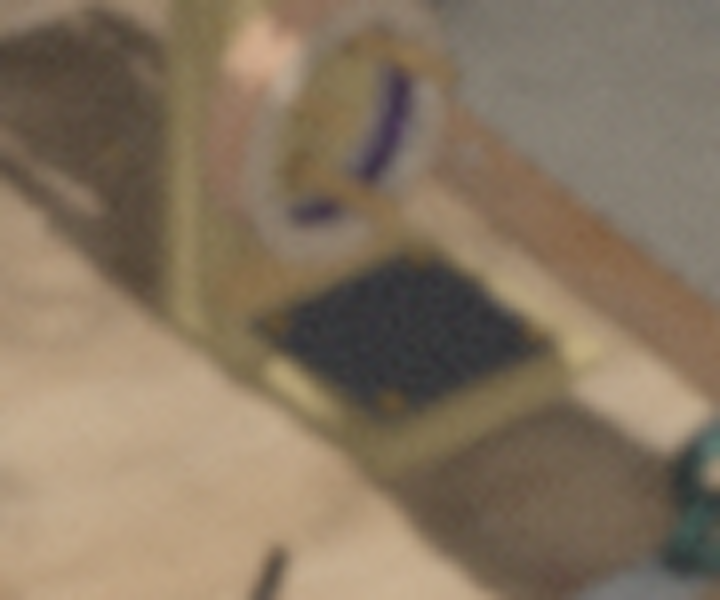

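```bash
python3 -m crank '[{"tx":0,"ty":0,"tz":-0.12,"twist":0,"grip":0},{"tx":0,"ty":0,"tz":0,"twist":0,"grip":0}]'; python3 -m crank '[{"tx":0,"ty":-0.2,"tz":0,"twist":0,"grip":0},{"tx":0,"ty":0,"tz":0,"twist":0,"grip":0}]';python3 -m crank '[{"tx":0,"ty":-0.2,"tz":0,"twist":0,"grip":0},{"tx":0,"ty":0,"tz":0,"twist":0,"grip":0}]';  python3 - <<'E'
from h import *
q=cams.snapshot('scene'); save(q,'s35.png',(385,190,475,265),8)
E
```

```text
time: 53.98
tool_pos: [0.4417, 0.0704, 0.1877]
ee_rot: [-3.141, 0.001, 1.711]
wrist_force: [0.8, -2.8, 6.2]
width: 0.0109
time: 54.22
tool_pos: [0.4413, 0.0703, 0.1878]
ee_rot: [3.138, 0.001, 1.711]
wrist_force: [4.9, -0.9, 3.5]
width: 0.0113
time: 54.48
tool_pos: [0.4405, 0.0702, 0.1883]
ee_rot: [3.135, 0.001, 1.711]
wrist_force: [7.4, -0.1, 4.0]
width: 0.011
```

View pics/s35.png

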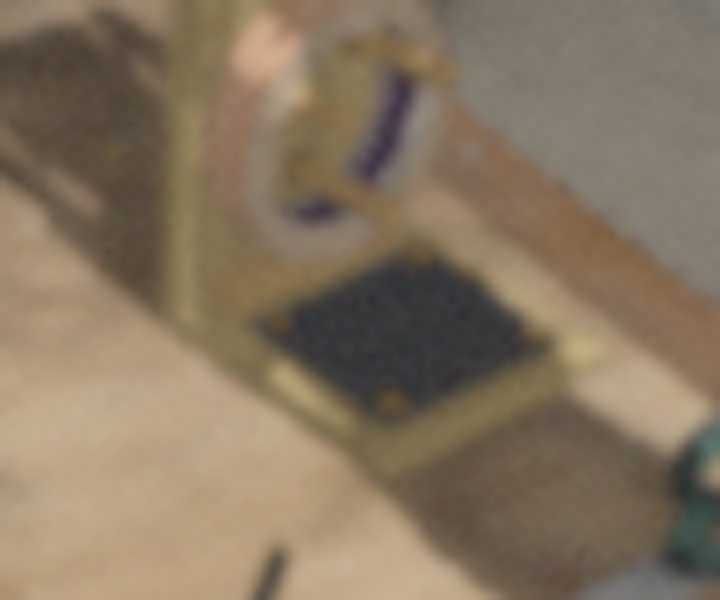

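```bash
python3 -m crank '[{"tx":0,"ty":0.25,"tz":0,"twist":0,"grip":0},{"tx":0,"ty":0,"tz":0,"twist":0,"grip":0}]'; python3 -m crank '[{"tx":0,"ty":0,"tz":0,"twist":0,"grip":0.13},{"tx":0,"ty":0,"tz":0,"twist":0,"grip":0.2},{"tx":0,"ty":0,"tz":0,"twist":0,"grip":0.35},{"tx":0,"ty":0,"tz":0,"twist":0,"grip":0.4},{"tx":0,"ty":0,"tz":0,"twist":0,"grip":0.4}]'; python3 -m crank '[{"tx":0,"ty":0,"tz":-1,"twist":0,"grip":0.4},{"tx":0,"ty":0,"tz":-3,"twist":0,"grip":0.4},{"tx":0,"ty":0,"tz":-5,"twist":0,"grip":0.4},{"tx":4,"ty":-2,"tz":0,"twist":0,"grip":0.4},{"tx":6,"ty":-1,"tz":0,"twist":0,"grip":0.4},{"tx":6,"ty":0,"tz":0,"twist":0,"grip":0.4},{"tx":6,"ty":0,"tz":0,"twist":0,"grip":0.4},{"tx":6,"ty":0,"tz":0,"twist":0,"grip":0.4},{"tx":4,"ty":0,"tz":0,"twist":0,"grip":0.4},{"tx":0,"ty":0,"tz":0,"twist":0,"grip":0.4},{"tx":0,"ty":0,"tz":0,"twist":0,"grip":0.4}]'; python3 - <<'E'
from h import *
q=cams.snapshot('scene'); save(q,'s36.png',(265,135,475,280),3.7); save(q,'s36b.png',(385,140,475,260),5)
p=cams.snapshot('top'); save(p,'t36.png',(270,130,440,270),4.6)
E
```

```text
time: 54.78
tool_pos: [0.4414, 0.0703, 0.1878]
ee_rot: [3.14, 0.001, 1.711]
wrist_force: [4.0, -1.4, 4.5]
width: 0.0113
time: 55.4
tool_pos: [0.4402, 0.0707, 0.1868]
ee_rot: [-3.14, -0.0, 1.711]
wrist_force: [0.2, -0.2, -0.8]
width: 0.0372
time: 56.78
tool_pos: [0.3664, 0.3828, 0.2777]
ee_rot: [3.141, 0.001, 1.711]
wrist_force: [1.0, 0.3, -0.1]
width: 0.0373
```

View pics/s36.png

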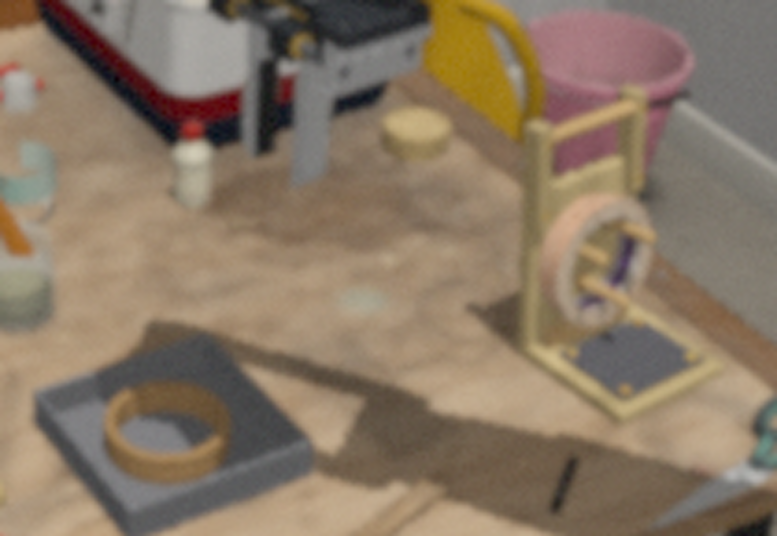

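View pics/s36b.png

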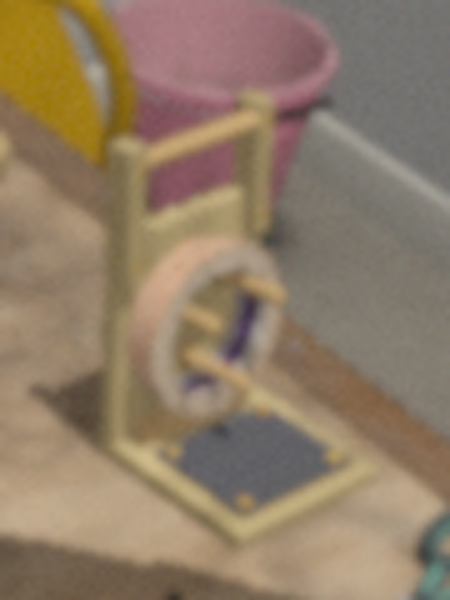

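View pics/t36.png

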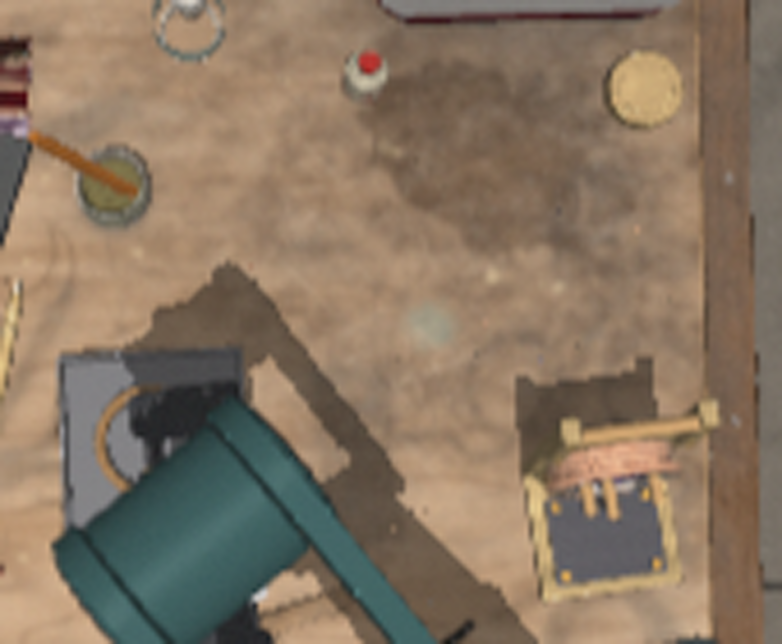

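```bash
python3 - <<'E'
from h import *
print(ticket.close_job())
E
```

```text
the job is handed in; nothing more can be done
None
```

The stand is refilled: it stands on its foot again with all three rolls of foil that were on the bench on its dowels. I handed the job in at about 57 s.

- **Tipping:** I gripped the handle and tipped the stand back about its heel until it lay on its back. I tipped it forward again the same way, holding the handle throughout until the foot was down and letting go gently both times.
- **Cores:** I lifted the cores off together in one grip and laid them flat in the tray. Side views suggest two stacked cores and one top view looked like one. Either way the dowels showed empty afterwards.
- **Rolls:** I put on one of the two 97 mm rolls, then roll_3, then roll_1. No fourth roll was on the bench.
- **Last pictures:** the stand is upright with the rolls on it, and the cores were in the tray, though the arm partly hid the tray from above. The tin and the oil bottle look unmoved. The red ring was not touched.
- **Forces:** wrist force readings stayed under about 11 N at every check.
- **Small disagreements:** the stand ended a few millimetres nearer the robot than it started. The cameras differed by up to about 5 mm on ring positions, so I confirmed each fit in pictures while lowering the rolls.

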